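Re-spring the clamps of the riveting fixture

TASK

Refit the return springs of the riveting fixture's clamps. First make the air safe at the valve bank: turn the bar-handled shut-off valve clockwise to its stop without brushing the round knobs, then press the vent button right in for a moment. Then, with the spring puller and not with the fingers, stretch each spring's hook onto its own anchor post; when all are on, turn the valve back fully open, and leave the puller on the rubber mat and everything else on the bench undisturbed.

Things in the scene. Friction and masses are not known exactly. Their poses are not given: they have to be found in the camera images.
- clamp1_anchor (a point): Anchor post of clamp 1, on its axis at spring height: bare upright steel pin 8 mm thick, button head 12.4 mm. The clamp's heavy dark base (170 x 96 mm, about 3 kg) has its top, the deck, 24 mm above the bench; this point is 11 mm and the post's top 22.5 mm above the deck. -x is the way to stretch the spring (about towards the robot), z up. Any of the five clamps may be absent (None).
- clamp1_hook: Hook plate, flat steel 5 mm thick, at the free end of clamp 1's spring. Origin: the seat, where the post's axis is when hooked; -x along the spring away from the stud, z up. The spring (18 mm coil) swings only level, the plate's mid-plane 11 mm above the deck. Plate: 23 mm inward (+x) to 37 mm outward of the seat, 14.5 mm to -y, 14 mm to +y. Seat to stud: 70 mm at rest, 95 mm hooked.
- clamp2_anchor (a point): Anchor post of clamp 2; the five clamps are alike. Each spring's other end turns about a stud on the clamp's lever: the stud is 95 mm from the post along +x once the lever is at its stop. While nothing pulls, the lever hangs loose with its stud up to 7 mm farther back (+x); the first pull on the spring brings it to its stop.
- clamp2_hook: Hook plate of clamp 2. In all of them the slot about the seat is open to the plate's +y side; its mouth runs from 0 to 14 mm inward (+x) of the seat. A spine (inner face 6.5 mm from the seat) closes the -y side. Outward of the mouth a 4 mm wide lip, 6.5 mm to +y of the seat, makes a 13 mm wide pocket in which the post ends up.
- clamp3_anchor (a point): Anchor post of clamp 3. The clamp's base ends 30 mm in front (-x) of the post, and the 6 mm fixture plate under the clamps about 5 mm farther; from there towards the robot the bench is clear for some 15 cm but for the puller.
- clamp3_hook: Hook plate of clamp 3. At the start each plate lies on the -y side of its post, the spring 12 to 33 degrees off line. To hook: stretch it outward beside the post until the seat is 7 mm (5 to 9) farther from the stud than the post is, swing it to +y into line, so that the post enters the slot, and let it draw back. Hooked, the seat is within 2 mm of the post's axis.
- clamp4_anchor (a point): Anchor post of clamp 4.
- clamp4_hook: Hook plate of clamp 4. Each plate has a pull hole whose centre is 20 mm outward (-x) of the seat, on its x axis. The hole is 13.5 mm wide (y) and reaches 9 mm inward of its centre; its outer end is a V that centres a pin pulling outward: a 7 mm pin then has its axis 5 to 6 mm outward of the hole's centre.
- clamp5_anchor (a point): Anchor post of clamp 5.
- clamp5_hook: Hook plate of clamp 5. Each spring has about 0.26 N/mm: 6.5 N when hooked, about 8.5 N at the most while fitting.
- puller: Spring puller, loose, standing on the underside of its handle: black handle 100 x 30 x 32 mm (long along x; grip it across y), and a cranked 7 mm steel shank which leaves the front end (+x) 25 mm above the handle's underside and is turned straight down 105 mm in front of the handle's middle, as a round-ended pin. About 160 g. Origin: centre of the handle's underside, z up.
- puller_tip (a point): Lower end of the puller's pin, 105 mm along +x from the puller's origin and 2 mm above the level of the handle's underside. The pin is 7 mm thick and is clear from its end up to 19 mm above it, where the shank begins.
- mat: Black rubber tool mat lying flat on the bench to the robot's right, 200 mm (its x) by 250 mm (its y) and 3 mm thick. Origin: centre of its underside.
- shutoff (a joint): Angle of the shut-off valve's handle: 0 = fully open (at its stop), growing clockwise seen from above to 1.25 rad = fully shut (at its other stop). Turns with about 0.06 N m and stays where it is left.
- shutoff_grip (a point): Middle of the shut-off valve's bar handle, the only bar handle in the row of four valves to the robot's left: grey bar 46 x 11 mm, 24 mm high, on an upright axis; this point is 12 mm below the bar's top and 12 mm above the flange beneath it. x axis along the bar, z up. The valves stand 52 mm apart, in an order that differs.
- vent (a joint): Travel of the vent button in the same row: 0 = out, 0.006 m = pressed right in, downward; it springs back. It takes about 4 N.
- vent_top (a point): Centre of the top of the vent button, the only push button in the row of valves: flat round grey button 25 mm in diameter on a thin stem, facing up. z up.
- reg_a_mark (a point): White pointer mark on a flow regulator of the valve bank, a neighbour of the shut-off valve: round grey ribbed knob 32 mm in diameter, 18 mm high, upright axis, easily turned. The point is level with the knob's top, 14 mm out along its own x axis from the knob's axis. Not to be disturbed.
- reg_b_mark (a point): White pointer mark on a flow regulator of the valve bank, a neighbour of the shut-off valve: round grey ribbed knob 32 mm in diameter, 18 mm high, upright axis, easily turned. The point is level with the knob's top, 14 mm out along its own x axis from the knob's axis. Not to be disturbed.
- oil: White oil bottle 52 mm in diameter, 130 mm high, standing. Origin: centre of its base. Not to be disturbed.
- driver: Screwdriver 150 mm long lying on the bench. Not to be disturbed.
- can: Red can 72 mm in diameter, 100 mm high, standing. Origin: centre of its base. Not to be disturbed.
- anvil: Steel riveting anvil, disc 60 mm in diameter, 45 mm high. Not to be disturbed.

How it is judged:
On the way, in this order (a step that is already met when the one before it is completed fails the run):
1. the shut-off valve is turned clockwise to its stop (value of joint shutoff above 1.13 rad), for 0.2 s.
2. the valve still shut, the vent button is pressed right in (value of joint shutoff above 1.05 rad and value of joint vent above 0.0045 m), for 0.2 s.
3. the valve still shut, every spring's hook is on its anchor post and the puller is out of the hooks (value of joint shutoff above 1.05 rad and horizontal distance between clamp1_hook and clamp1_anchor below 0.005 m and horizontal distance between clamp2_hook and clamp2_anchor below 0.005 m and horizontal distance between clamp3_hook and clamp3_anchor below 0.005 m and horizontal distance between clamp4_hook and clamp4_anchor below 0.005 m and horizontal distance between clamp5_hook and clamp5_anchor below 0.005 m and contact force between puller and clamp1_hook below 0.5 N and contact force between puller and clamp2_hook below 0.5 N and contact force between puller and clamp3_hook below 0.5 N and contact force between puller and clamp4_hook below 0.5 N and contact force between puller and clamp5_hook below 0.5 N), for 0.3 s.
4. the shut-off valve is turned back to fully open (value of joint shutoff below 0.12 rad), for 0.2 s.
At the end, for the whole second after the job is handed in: Every spring present hooked on its own anchor post (seat within 5 mm of the post's axis), the shut-off valve open to within 0.12 rad of its stop, and the puller at rest on the mat, the middle of its handle over the mat (value of joint shutoff below 0.12 rad and horizontal distance between clamp1_hook and clamp1_anchor below 0.005 m and horizontal distance between clamp2_hook and clamp2_anchor below 0.005 m and horizontal distance between clamp3_hook and clamp3_anchor below 0.005 m and horizontal distance between clamp4_hook and clamp4_anchor below 0.005 m and horizontal distance between clamp5_hook and clamp5_anchor below 0.005 m and x of puller in the frame of mat between -0.1 and 0.1 m and y of puller in the frame of mat between -0.125 and 0.125 m and height (world z) of puller below 0.03 m and linear speed of puller below 0.02 m/s); the robot touches nothing.
It fails at once if a finger presses on a spring's hook (contact force between the fingers and clamp1_hook above 2 N or contact force between the fingers and clamp2_hook above 2 N or contact force between the fingers and clamp3_hook above 2 N or contact force between the fingers and clamp4_hook above 2 N or contact force between the fingers and clamp5_hook above 2 N).
It fails at once if a neighbouring regulator knob is turned (its mark moves over 3 mm) (distance of any of reg_a_mark, reg_b_mark from where it was at the start of the episode above 0.003 m).
It fails at once if another thing on the bench is shifted by more than 30 mm (distance of any of oil, driver, can, anvil from where it was at the start of the episode above 0.03 m).
Of clamp1, clamp2, clamp3, clamp4, clamp5 only 3 to 5 are there at a start; the rules pass over those that are not, and their reading is None.
At some moment in a run one of puller may be knocked a few centimetres aside while the robot is not near it.
Once in a run the grip may slacken for a moment while it holds something.
It also fails if it takes over 208 s, if anything falls off the work surface, if the arm or the gripper's body presses on something with over 40 N, if the wrist force passes 120 N, or if a joint passes its speed limit or range.

ROBOT

A 6-joint arm with a two-finger parallel gripper is mounted at the origin on the work surface. World frame = base frame: x ahead of the robot, y to its left, z up, the work surface at z = 0. Lengths are in m, angles in rad, forces in N, time in s.
With the tool pointing down it reaches from about 0.3 to 0.775 m from the base axis. Payload 14.6 kg.
Tool frame: the origin (TCP) lies at the centre of the arm's flange, where the gripper is bolted on; the fingertips stand 199 mm ahead of it and the grasp point (between the pads) lies 180 mm ahead of it; z points along the fingers, y is the line along which they close (so a half turn about z gives the same grasp; the last joint's range is limited). The gripper opens to 94 mm and grips with 3 to 60 N. Pads are 16 mm wide; open, the fingers measure 119 mm over their backs; the gripper's body (75 mm by 177 mm) begins 78 mm behind the grasp point.
Start: joints at [1.253, 0.3, 1.521, -0, 1.321, -0.067], TCP at [0.136, 0.533, 0.405] pointing down, gripper open.
Joint ranges: [-3.03, 3.03], [-0.79, 2.21], [0.23, 2.52], [-1.04, 4.18], [0, 3.07], [-2.55, 2.55]. Speed limits (rad/s): [2.22, 2.22, 2.57, 3.14, 3.14, 3.14].

INTERFACE

Orientations are given as [roll, pitch, yaw] about the fixed x, y, z axes, in that order (R = Rz(yaw) Ry(pitch) Rx(roll)).
In Python, from station import ctrl gives the robot as it stands. The module is installed in compiled form; this text tells all that it offers.
- The arm moves only by the tool servo_tool, never from a script. Its argument "motion" is a list of rows, each a list of 5 numbers: the closure, from 0 (fully open) to 1 (shut), then the shift along the world's x, y, z in cm, then the turn about the world's z in degrees. A call has 1 to 20 rows; each row is the pose to reach, as a shift and turn from the pose commanded when the call began; what a row does not reach only later rows make up. A row lasts 1/8 s, in which the tool goes at most 62.5 mm and 10.7 degrees, less where a joint would pass 70% of its speed; a pose out of reach is approached as far as the arm can. A call with a gripper value outside its range is refused whole. The fingers move at their own pace and stop on an object; "squeeze" is the grip in N (left out, the last holds). Time passes only in rows, so rows that repeat a pose let the fingers close. It gives the time, the measured TCP pose, the force, the opening and the grip force at its end, in the units of the state.
- ctrl.get_obs(): the state, without advancing time (a new reading comes with each control period).
- ctrl.camera(name): name is "scene" or "top" or "wrist"; returns a dict with "image" (384x512x3 uint8, red, green, blue), "fx", "fy", "cx", "cy" (pixels), "dist" ([k1, k2, p1, p2, k3] as OpenCV has them; the pictures are not rectified), "camera_from_world" (4x4, takes a point from world to camera coordinates); the wrist camera has in their place "hand_eye" (4x4, takes a point from camera to tool coordinates, whose origin is the TCP and whose axes are the flange's). Camera axes: x right, y up, looking along -z (the intrinsics and any distortion apply to the point x, -y, -z); pixel columns grow to the right and rows downward; lengths in m; the calibration is good to about 2 mm. A picture is of the moment at which its call begins: read the wrist's pose just before it. There is no depth.
- ctrl.hand_in(): hands the job in; it is judged then, once.
The state is a dict: "time_s": time; "qpos": joint angles; "joint_vel": joint speeds; "tau": joint torques, N m; "ee_pos": TCP position; "eef_rot": TCP orientation; "force": force on the tool from outside, world axes, zero at the start; "moment": the same for the moment, N m; "grip_width": finger opening in m; "grip_force": force on a finger pad.
Only numpy, scipy, OpenCV 4.12 (cv2) and the standard library are available. Lean on these libraries where they do the work, as an engineer would, in place of code of your own. Each camera call takes 0.05 s, during which the arm holds its last target. There are 200 camera calls.

## Working session

There is one attempt and no reset: what is moved stays moved. The work goes in short steps, Python scripts to look and compute and a tool call to move; the robot and the scene stay as the last step left them, time stands still between calls to the robot, and variables do not carry over. Pictures are saved under pics/ and viewed, at most 14 in all, crops included, and the job is handed in when it is done.

Besides the shell and the picture viewer there is one more tool, called after "Emit:" as name([rows], argument=value, ...), one row to a line, values as JSON. servo_tool: Moves the arm, as the interface text tells. Its arguments: {"type":"object","properties":{"motion":{"type":"array","items":{"type":"array","items":{"type":"number"}}},"squeeze":{"type":"number"}},"required":["motion"]}

```bash
mkdir -p pics; cat > h.py <<'E'
import numpy as np, cv2
from station import ctrl
from scipy.spatial.transform import Rotation as R
def cam(name):
    o=ctrl.get_obs(); c=ctrl.camera(name)
    if 'hand_eye' in c:
        T=np.eye(4); T[:3,:3]=R.from_euler('xyz',o['eef_rot']).as_matrix(); T[:3,3]=o['ee_pos']
        c['wfc']=T@np.array(c['hand_eye'])
    else: c['wfc']=np.linalg.inv(np.array(c['camera_from_world']))
    c['K']=np.array([[c['fx'],0,c['cx']],[0,c['fy'],c['cy']],[0,0,1.]]); c['d']=np.array(c['dist'],float)
    return c
def save(c,f,crop=None,s=1):
    im=c['image'][:,:,::-1]
    if crop: im=im[crop[1]:crop[3],crop[0]:crop[2]]
    cv2.imwrite('pics/'+f,cv2.resize(im,None,fx=s,fy=s,interpolation=cv2.INTER_CUBIC))
    np.save('pics/'+f+'.npy',{k:c[k] for k in('image','wfc','K','d')},allow_pickle=True)
def load(f): return np.load('pics/'+f+'.npy',allow_pickle=True).item()
def ray(c,uv):
    p=cv2.undistortPoints(np.array([[uv]],float),c['K'],c['d'])[0,0]
    d=c['wfc'][:3,:3]@np.array([p[0],-p[1],-1]); return c['wfc'][:3,3],d
def onz(c,uv,z):
    o,d=ray(c,uv); return o+d*(z-o[2])/d[2]
def proj(c,P):
    q=np.linalg.inv(c['wfc'])@np.append(P,1); q=q[:3]*[1,-1,-1]
    return cv2.projectPoints(q[None],np.zeros(3),np.zeros(3),c['K'],c['d'])[0].ravel()
E
python3 - <<'E'
from h import *
print(ctrl.get_obs())
for n in('top','scene','wrist'):
    c=cam(n); save(c,n+'0.png',s=1.5); print(n,c['wfc'].round(3).tolist(),c['fx'],c['d'])
E
```

```text
{'time_s': 0.0, 'qpos': array([ 1.25340163e+00,  3.00477717e-01,  1.52158047e+00, -3.02643166e-05,
        1.32069526e+00, -6.65714986e-02]), 'joint_vel': array([ 7.84009083e-05, -2.36288006e-03, -5.30202644e-04, -5.55126152e-04,
       -3.45059594e-04, -4.78686773e-04]), 'tau': array([ 1.05215739e-03, -5.31799614e+01, -3.52737987e+01,  7.08626490e-02,
        2.43437866e-02, -8.79863615e-05]), 'ee_pos': array([0.13649076, 0.5327626 , 0.40408282]), 'eef_rot': array([-3.14043248e+00, -4.79699668e-05,  2.89077693e+00]), 'force': array([-0.48727113, -0.02075839, -0.20983109]), 'moment': array([ 0.0015456 , -0.00011773, -0.00029866]), 'grip_force': 0.0, 'grip_width': 0.09346192801280924}
top [[-0.088, 0.969, -0.231, 0.299], [-0.996, -0.087, 0.016, 0.037], [-0.005, 0.232, 0.973, 1.216], [0.0, 0.0, 0.0, 1.0]] 383.4726507362193 [-0.04489348  0.          0.          0.          0.        ]
scene [[0.687, -0.431, 0.585, 1.257], [0.726, 0.383, -0.571, -0.641], [0.022, 0.817, 0.576, 0.789], [0.0, 0.0, 0.0, 1.0]] 367.25767364475814 [-0.03980445  0.          0.          0.          0.        ]
wrist [[0.248, -0.936, -0.25, 0.064], [0.969, 0.239, 0.065, 0.552], [-0.001, -0.259, 0.966, 0.383], [0.0, 0.0, 0.0, 1.0]] 265.2020699925745 [-0.01594537  0.          0.          0.          0.        ]
```

View pics/top0.png

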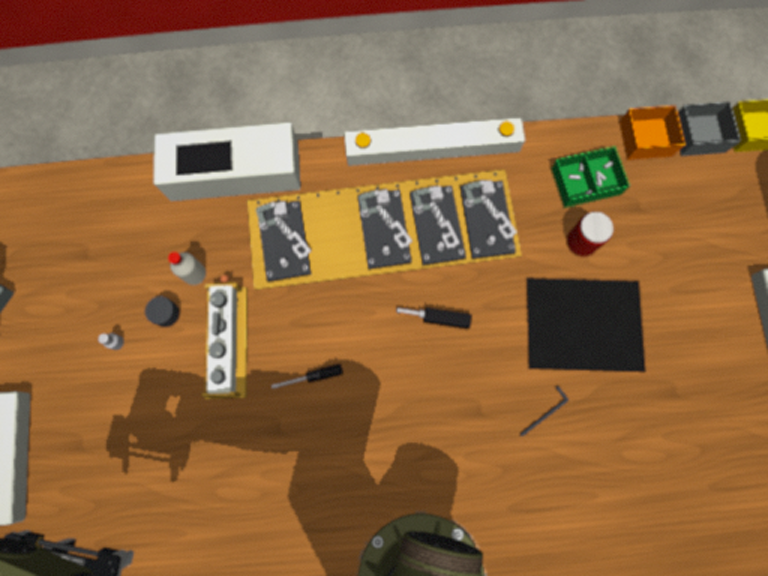

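View pics/wrist0.png

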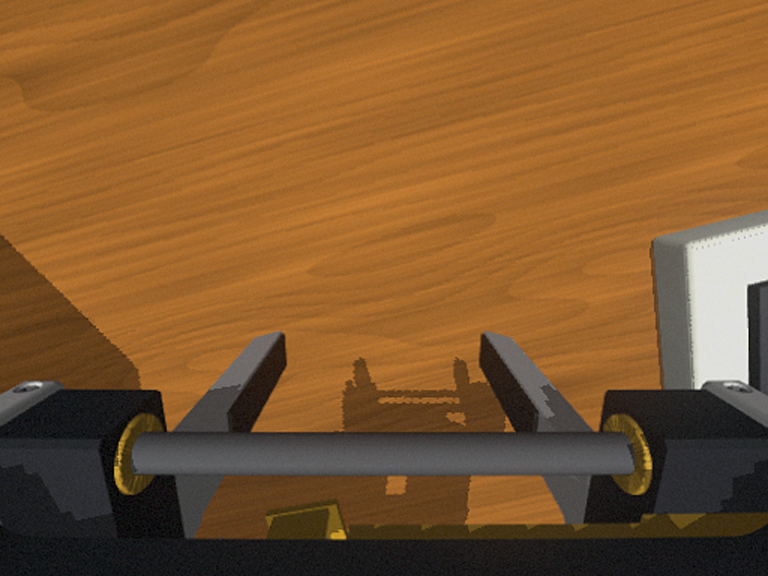

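The top view shows four clamps: their bases are near (285,238), (385,228), (437,222) and (490,217). The puller is at (435,317), and the mat at (585,325). The valve bank is at x≈218, with the bar handle near (218,322). The wrist view is mostly empty bench and the fingers.

```bash
python3 - <<'E'
from h import *
c=load('top0.png')
def P(n,u,v,z): print(n,onz(c,(u/1.5,v/1.5),z).round(3))
for i,v in enumerate([298,322,350,376]): P('valve%d'%i,219,v,.06)
for n,u,v in(('c1',285,238),('c2',385,228),('c3',437,222),('c4',490,217)): P(n,u,v,.024)
P('pull',447,318,.03);P('pulltip',399,310,.01);P('mat',585,325,.003);P('can',597,225,.1);P('oil',175,258,.13)
P('anvil',161,308,.045);P('drv',310,378,.01);P('matc1',527,279,.003);P('matc2',640,281,.003);P('matc3',645,371,.003);P('matc4',527,368,.003)
cc={k:c[k] for k in c}
save(dict(c),'top0z.png',crop=(130,100,360,270),s=3.4)
s=load('scene0.png'); save(s,'scene0v.png',s=1.56)
E
```

```text
valve0 [0.587 0.364 0.06 ]
valve1 [0.536 0.365 0.06 ]
valve2 [0.478 0.367 0.06 ]
valve3 [0.426 0.368 0.06 ]
c1 [0.717 0.227 0.024]
c2 [0.72  0.008 0.024]
c3 [ 0.724 -0.107  0.024]
c4 [ 0.725 -0.224  0.024]
pull [ 0.508 -0.104  0.03 ]
pulltip [ 0.538 -0.006  0.01 ]
mat [ 0.471 -0.401  0.003]
can [ 0.661 -0.426  0.1  ]
oil [0.658 0.43  0.13 ]
anvil [0.58  0.491 0.045]
drv [0.411 0.192 0.01 ]
matc1 [ 0.583 -0.291  0.003]
matc2 [ 0.556 -0.538  0.003]
matc3 [ 0.362 -0.512  0.003]
matc4 [ 0.392 -0.263  0.003]
```

View pics/top0z.png

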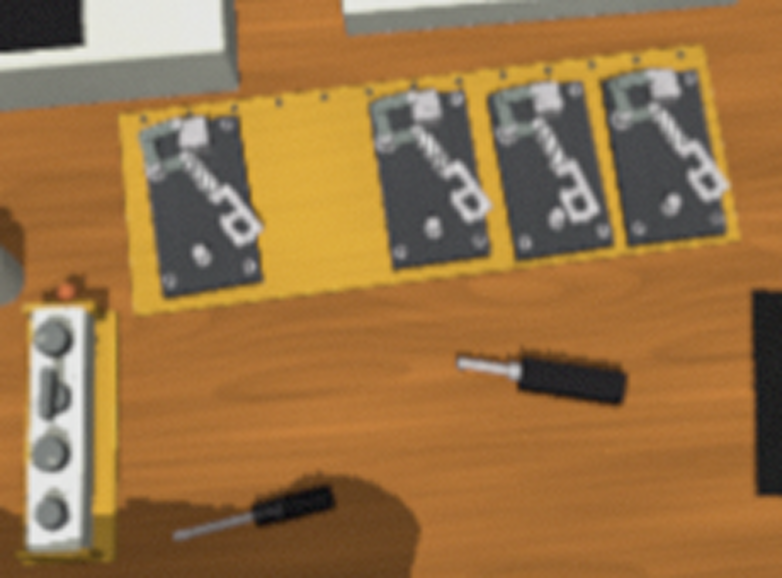

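The zoom shows the row from far to near as knob, bar valve, knob, then vent button. The hooks lie to the right of their posts. I'll move over the valves for a close look.

Emit:
servo_tool([
  [0,4,-2,0,2],
  [0,10,-5,-1,6],
  [0,16,-8,-3,10],
  [0,22,-11,-5,14.4],
  [0,28,-14,-5,14.4],
  [0,34,-16.7,-5,14.4],
  [0,34,-16.7,-5,14.4],
  [0,34,-16.7,-5,14.4],
])

```text
time_s: 1.15
ee_pos: [0.4778, 0.3647, 0.354]
eef_rot: [-3.141, -0.001, 3.14]
force: [0.0, 0.5, 0.1]
grip_width: 0.0937
grip_force: 0.0
```

```bash
python3 - <<'E'
from h import *
c=cam('wrist'); save(c,'w1.png',s=1.5); print(ctrl.get_obs()['ee_pos'],ctrl.get_obs()['eef_rot'])
E
```

```text
[0.4766711  0.36552891 0.35412336] [-3.14116867e+00 -8.59561631e-04  3.14092678e+00]
```

View pics/w1.png

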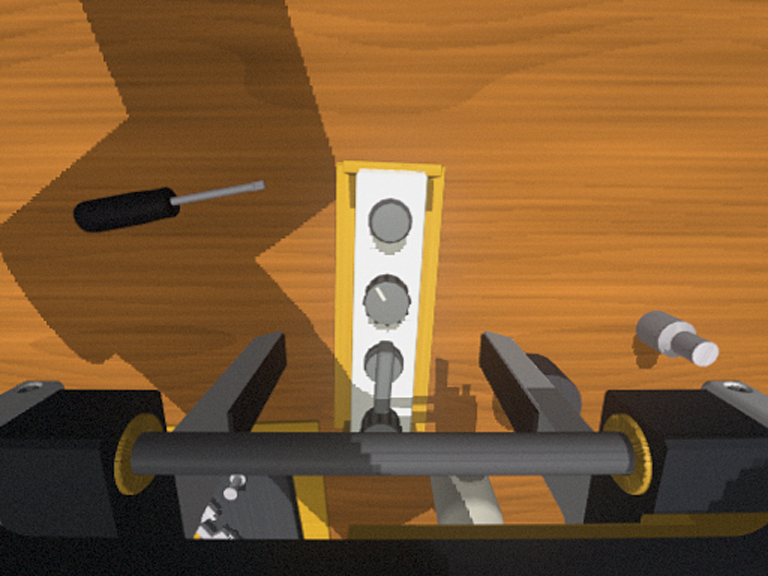

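The wrist view shows the button at (390,220), a marked knob at (386,300), and the bar running from about (384,350) to (384,410). I'll triangulate these against the top view for height.

```bash
cat >> h.py <<'E'
def tri(a,ua,b,ub):
    o1,d1=ray(a,ua);o2,d2=ray(b,ub);d1=d1/np.linalg.norm(d1);d2=d2/np.linalg.norm(d2)
    s=np.linalg.lstsq(np.stack([d1,-d2],1),o2-o1,rcond=None)[0]
    p,q=o1+s[0]*d1,o2+s[1]*d2
    return (p+q)/2,np.linalg.norm(p-q)
E
python3 - <<'E'
from h import *
w=load('w1.png');t=load('top0.png')
for n,a,b in(('btn',(390,218),(52,512)),('knob',(387,300),(50,452))):
    print(n,tri(w,(a[0]/1.5,a[1]/1.5),t,(130+b[0]/3.4,100+b[1]/3.4)))
for z in(.05,.06,.07,.08):
    print(z,[onz(w,(u/1.5,v/1.5),z).round(4)[:2].tolist() for u,v in((390,218),(387,300),(384,342),(384,425))], onz(w,(392,172/1.0) and (392/1.5,172/1.5),z).round(3), onz(t,(130+52/3.4,100+392/3.4),z).round(4))
E
```

```text
btn (array([0.4243057 , 0.37061634, 0.05863306]), np.float64(0.004515376334041294))
knob (array([0.47895625, 0.36913348, 0.0637887 ]), np.float64(0.0009597628167298799))
0.05 [[0.4227, 0.3711], [0.4824, 0.3691], [0.5156, 0.3669], [0.5874, 0.3668]] [0.392 0.372 0.05 ] [0.5364 0.3703 0.05  ]
0.06 [[0.422, 0.3709], [0.4796, 0.369], [0.5116, 0.3668], [0.5809, 0.3668]] [0.392 0.372 0.06 ] [0.5344 0.3674 0.06  ]
0.07 [[0.4213, 0.3707], [0.4768, 0.3689], [0.5076, 0.3668], [0.5743, 0.3668]] [0.393 0.372 0.07 ] [0.5323 0.3646 0.07  ]
0.08 [[0.4206, 0.3706], [0.4739, 0.3688], [0.5036, 0.3668], [0.5678, 0.3668]] [0.393 0.372 0.08 ] [0.5303 0.3617 0.08  ]
```

Emit:
servo_tool([
  [0,-2,0.2,-3,0],
  [0,-4,0.2,-5,0],
  [0,-4,0.2,-5,0],
  [0,-4,0.2,-5,0],
])

```text
time_s: 1.7
ee_pos: [0.4366, 0.3683, 0.3059]
eef_rot: [3.141, 0.001, -3.14]
force: [0.4, -0.5, 0.1]
grip_width: 0.094
grip_force: 0.0
```

```bash
python3 - <<'E'
from h import *
c=cam('wrist'); save(c,'w2.png',crop=(200,60,320,290),s=2.6); print(ctrl.get_obs()['ee_pos'])
E
```

```text
[0.43682256 0.36817778 0.30587867]
```

View pics/w2.png

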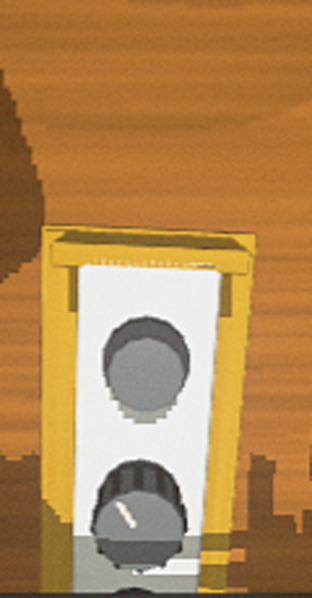

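The crop shows the button top at about (147,375) and the knob top at about (140,528), with its white mark at (125,514).

```bash
python3 - <<'E'
from h import *
w=load('w1.png');b=load('w2.png');t=load('top0.png')
f=lambda u,v:(200+u/2.6,60+v/2.6)
g=lambda u,v:(u/1.5,v/1.5)
for n,a,q in(('btn',(390,219),(147,375)),('mark',(381,294),(125,514)),('yellowcorner',(344,161),(44,228)),('white corner',(427,170),(220,270))):
    print(n,tri(w,g(*a),b,f(*q)))
for z in (.05,.055,.06,.065,.07): print(z,[onz(b,f(*q),z).round(4) for q in((104,375),(190,375),(94,520),(186,520),(135,528))])
E
```

```text
btn (array([0.42055147, 0.37065007, 0.0890619 ]), np.float64(0.0004887710470714479))
mark (array([0.46864793, 0.36443086, 0.08438974]), np.float64(0.0008083433645808584))
yellowcorner (array([0.38276626, 0.33614259, 0.0333102 ]), np.float64(0.0044546829585813885))
white corner (array([0.39151235, 0.39352357, 0.07338807]), np.float64(0.0003427858287068046))
0.05 [array([0.4323, 0.3559, 0.05  ]), array([0.4323, 0.3865, 0.05  ]), array([0.4895, 0.3514, 0.05  ]), array([0.4894, 0.3861, 0.05  ]), array([0.4928, 0.3669, 0.05  ])]
0.055 [array([0.4308, 0.3562, 0.055 ]), array([0.4308, 0.3861, 0.055 ]), array([0.4867, 0.3518, 0.055 ]), array([0.4867, 0.3858, 0.055 ]), array([0.49  , 0.3669, 0.055 ])]
0.06 [array([0.4293, 0.3565, 0.06  ]), array([0.4293, 0.3858, 0.06  ]), array([0.484 , 0.3522, 0.06  ]), array([0.484 , 0.3854, 0.06  ]), array([0.4872, 0.367 , 0.06  ])]
0.065 [array([0.4278, 0.3568, 0.065 ]), array([0.4278, 0.3854, 0.065 ]), array([0.4813, 0.3525, 0.065 ]), array([0.4813, 0.3851, 0.065 ]), array([0.4844, 0.367 , 0.065 ])]
0.07 [array([0.4263, 0.357 , 0.07  ]), array([0.4263, 0.385 , 0.07  ]), array([0.4786, 0.3529, 0.07  ]), array([0.4785, 0.3847, 0.07  ]), array([0.4816, 0.3671, 0.07  ])]
```

Button top is near (0.4205, 0.3707, 0.089) and the knob top is near z 0.084, 52 mm away as it should be. That puts the bar axis near (0.524, 0.367) with its top near 0.09.

Emit:
servo_tool([
  [0.3,4,0,0,-2],
  [0.57,8.75,-0.1,0,-2],
  [0.57,8.75,-0.1,0,-2],
  [0.57,8.75,-0.1,0,-2],
  [0.57,8.75,-0.1,-1,-2],
  [0.57,8.75,-0.1,-2,-2],
  [0.57,8.75,-0.1,-2.8,-2],
  [0.57,8.75,-0.1,-2.8,-2],
])

```text
time_s: 2.75
ee_pos: [0.5238, 0.3668, 0.2758]
eef_rot: [-3.141, -0.001, 3.107]
force: [0.2, 0.7, -0.7]
grip_width: 0.0405
grip_force: 0.0
```

```bash
python3 - <<'E'
from h import *
c=cam('wrist'); save(c,'w3.png',crop=(130,110,380,290),s=2.6); o=ctrl.get_obs();print(o['ee_pos'],o['force'])
E
```

```text
[0.52392884 0.36683028 0.27635722] [ 0.5962175  -0.58531437 -0.38888633]
```

View pics/w3.png

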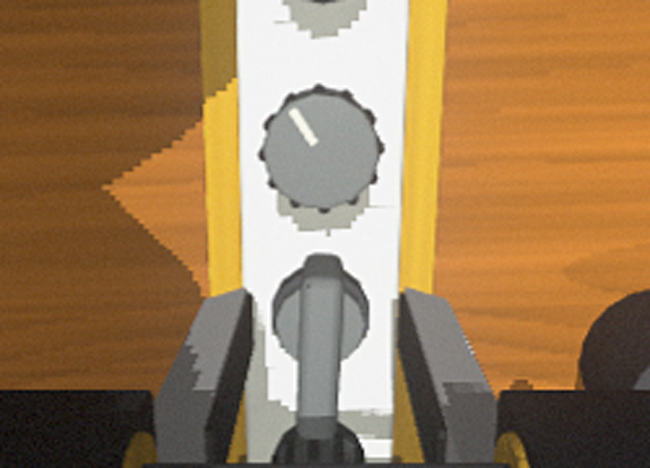

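The bar sits between the fingers. Its near end is at about (321,262) and the knob top is centred at (321,148) with a radius of about 59 px. I'll recheck the heights from these.

```bash
python3 - <<'E'
from h import *
w=load('w1.png');b=load('w2.png');c=load('w3.png');t=load('top0.png')
f=lambda u,v:(200+u/2.6,60+v/2.6)
g=lambda u,v:(u/1.5,v/1.5)
h=lambda u,v:(130+u/2.6,110+v/2.6)
print('knob',tri(w,g(387,300),c,h(321,148)),tri(b,f(138,530),c,h(321,148)))
print('mark',tri(w,g(381,294),c,h(303,126)),tri(b,f(125,514),c,h(303,126)))
print('bar',tri(w,g(384,345),c,h(321,280)))
for z in(.06,.07,.08,.09): print(z,np.linalg.norm(onz(c,h(262,148),z)-onz(c,h(381,148),z)),np.linalg.norm(onz(c,h(301,280),z)-onz(c,h(341,280),z)),onz(c,h(321,148),z),onz(c,h(321,264),z),onz(c,h(318,420),z))
E
```

```text
knob (array([0.47644874, 0.36861264, 0.07125527]), np.float64(0.0005083350692084305)) (array([0.4746018 , 0.36835691, 0.08390119]), np.float64(0.0003044046430305607))
mark (array([0.46894096, 0.36453492, 0.08367003]), np.float64(0.0006046817021222404)) (array([0.46901518, 0.36412254, 0.08362236]), np.float64(0.00022969059303987958))
bar (array([ 0.53924759,  0.36635245, -0.00150555]), np.float64(0.0014334513081193762))
0.06 0.03384118334012255 0.011965961827775056 [0.47817825 0.36823138 0.06      ] [0.5128105  0.36702093 0.06      ] [0.56473011 0.36425287 0.06      ]
0.07 0.032106320901119895 0.011352528854320698 [0.47668089 0.36834758 0.07      ] [0.50953773 0.36719918 0.07      ] [0.55879569 0.36457303 0.07      ]
0.08 0.03037145846211729 0.010739095880866276 [0.47518354 0.36846378 0.08      ] [0.50626496 0.36737743 0.08      ] [0.55286127 0.36489318 0.08      ]
0.09 0.028636596023114684 0.010125662907411912 [0.47368618 0.36857998 0.09      ] [0.50299219 0.36755568 0.09      ] [0.54692685 0.36521334 0.09      ]
```

Emit:
servo_tool([
  [0.57,0.3,0,0,-1],
  [0.57,0.3,0,-0.5,-1],
  [0.57,0.3,0,-0.9,-1],
  [0.57,0.3,0,-0.9,-1],
  [0.8,0.3,0,-0.9,-1],
  [1,0.3,0,-0.9,-1],
  [1,0.3,0,-0.9,-1],
  [1,0.3,0,-0.9,-1],
  [1,0.3,0,-0.9,-1],
], squeeze=15)

```text
time_s: 3.92
ee_pos: [0.5272, 0.3658, 0.2676]
eef_rot: [-3.139, -0.001, 3.089]
force: [-1.7, -11.0, 3.2]
grip_width: 0.0246
grip_force: 15.0
```

The width is 24.6 mm, so the tips are on the round flange below the bar. I'll open, rise 1 cm, and regrip.

Emit:
servo_tool([
  [0.57,0,0,0,0],
  [0.57,0,0,0,0],
  [0.57,0,-0.1,1,0],
  [0.57,0,-0.1,1,0],
  [1,0,-0.1,1,0],
  [1,0,-0.1,1,0],
  [1,0,-0.1,1,0],
  [1,0,-0.1,1,0],
  [1,0,-0.1,1,0],
], squeeze=15)

```text
time_s: 5.05
ee_pos: [0.5271, 0.3653, 0.2775]
eef_rot: [-3.14, -0.001, 3.089]
force: [-1.3, -4.5, 2.0]
grip_width: 0.0106
grip_force: 15.0
```

Emit:
servo_tool([
  [1,0,0,0,-9],
  [1,0,0,0,-18],
  [1,0,0,0,-27],
  [1,0,0,0,-36],
  [1,0,0,0,-45],
  [1,0,0,0,-54],
  [1,0,0,0,-62],
  [1,0,0,0,-68],
  [1,0,0,0,-71],
  [1,0,0,0,-73],
  [1,0,0,0,-73],
  [1,0,0,0,-73],
  [1,0,0,0,-73],
])

```text
time_s: 6.68
ee_pos: [0.5272, 0.3656, 0.2775]
eef_rot: [3.141, 0.0, 1.817]
force: [3.6, -2.8, -2.3]
grip_width: 0.0107
grip_force: 15.3
```

```bash
python3 - <<'E'
from h import *
o=ctrl.get_obs();print(o['ee_pos'],o['eef_rot'],o['moment'],o['force'],o['grip_width'],o['qpos'])
E
```

```text
[0.52718004 0.36556937 0.27753888] [3.14135329e+00 4.97708325e-04 1.81660881e+00] [-0.75787774 -0.85035396  0.27548349] [ 3.56083283 -2.83388984 -2.26171644] 0.010704540925331489 [ 5.49290584e-01  6.21599602e-01  1.36222062e+00 -5.96688959e-04
  1.15769282e+00  3.03717561e-01]
```

Emit:
servo_tool([
  [0.72,0,0,0,-73],
  [0.72,0,0,0,0],
])

```text
time_s: 6.92
ee_pos: [0.5268, 0.366, 0.2777]
eef_rot: [-3.141, -0.001, 1.811]
force: [0.6, 0.4, -0.6]
grip_width: 0.0248
grip_force: 0.0
```

I typed a stray turn of −73 in that first row. It was capped at 10.7° against the stop and reversed in the next row, so no harm is visible. I'll check it in the next picture.

Emit:
servo_tool([
  [0.72,0,0,2,0],
  [0.72,0,0,5,0],
  [0.8,-5,0.2,6,0],
  [1,-10.4,0.4,6,0],
  [1,-10.4,0.4,4,0],
  [1,-10.4,0.4,2.2,0],
  [1,-10.4,0.4,2.2,0],
  [1,-10.4,0.4,2.2,0],
])

```text
time_s: 7.92
ee_pos: [0.4235, 0.3698, 0.3001]
eef_rot: [3.141, -0.0, 1.814]
force: [0.3, -0.2, 0.2]
grip_width: 0.0007
grip_force: 0.0
```

```bash
python3 - <<'E'
from h import *
c=cam('top'); t=load('top0.png')
save(c,'t4.png',crop=(130,170,180,270),s=6)
s=cam('scene'); save(s,'s4.png',s=1.5)
w=cam('wrist'); save(w,'w4.png')
import numpy as np
a=cv2.imread('pics/t4.png'); b=cv2.resize(cv2.imread('pics/w4.png'),None,fx=600/384,fy=600/384)[:600,:500]
cv2.imwrite('pics/m4.png',np.hstack([a[:600],b]))
E
```

```text
(no output)
```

View pics/m4.png

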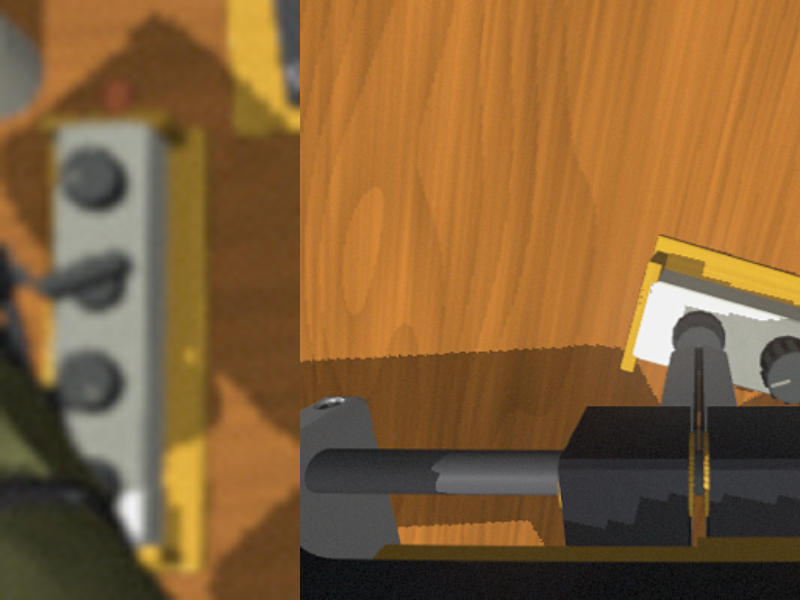

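The valve bar now lies across the row, so it is shut. The closed fingertips line up with the vent button.

Emit:
servo_tool([
  [1,0,0,-0.5,0],
  [1,0,0,-0.9,0],
  [1,0,0,-1.3,0],
  [1,0,0,-1.6,0],
  [1,0,0,-1.6,0],
])

```text
time_s: 8.7
ee_pos: [0.423, 0.3698, 0.2834]
eef_rot: [-3.141, 0.0, 1.816]
force: [0.3, 0.1, 0.2]
grip_width: 0.0002
grip_force: 0.0
```

Emit:
servo_tool([
  [1,0,0,-0.3,0],
  [1,0,0,-0.6,0],
  [1,0,0,-0.9,0],
  [1,0,0,-0.9,0],
])

```text
time_s: 9.2
ee_pos: [0.423, 0.3698, 0.2747]
eef_rot: [3.141, -0.0, 1.816]
force: [0.0, -1.1, 3.1]
grip_width: 0.0006
grip_force: 1.6
```

Emit:
servo_tool([
  [1,0,0,-0.3,0],
  [1,0,0,-0.5,0],
  [1,0,0,-0.7,0],
  [1,0,0,-0.7,0],
  [1,0,0,-0.7,0],
])

```text
time_s: 9.82
ee_pos: [0.423, 0.3699, 0.2724]
eef_rot: [3.139, -0.001, 1.816]
force: [-19.2, -14.9, 55.7]
grip_width: 0.0005
grip_force: 27.3
```

Emit:
servo_tool([
  [1,0,0,0.2,0],
  [1,0,0,0.2,0],
  [1,0,0,0.2,0],
  [1,0,0,2,0],
  [1,0,0,6,0],
  [0.6,1.5,-6,8,-5],
  [0.4,2.5,-12,9,-10],
  [0.2,3.5,-18,9,-15],
  [0,4,-24,9,-20],
  [0,4.5,-30,9,-25],
  [0,4.5,-36,9,-28],
  [0,4.5,-42,9,-28],
  [0,4.5,-46,9,-28],
  [0,4.5,-46,9,-28],
])

```text
time_s: 11.58
ee_pos: [0.4678, -0.0923, 0.3575]
eef_rot: [-3.141, 0.0, 1.323]
force: [-0.2, 0.8, -0.5]
grip_width: 0.087
grip_force: 0.0
```

```bash
python3 - <<'E'
from h import *
c=cam('wrist'); save(c,'w5.png',s=1.5);o=ctrl.get_obs();print(o['ee_pos'],o['eef_rot'],o['qpos'])
t=cam('top'); save(t,'t5.png')
s=cam('scene'); save(s,'s5.png')
E
```

```text
[ 0.46784834 -0.09093091  0.35747352] [-3.14109548e+00 -1.28119791e-04  1.32480965e+00] [-2.68853133e-01  1.83972923e-01  1.78026540e+00  1.26348118e-04
  1.17785431e+00 -2.29148981e-02]
```

View pics/w5.png

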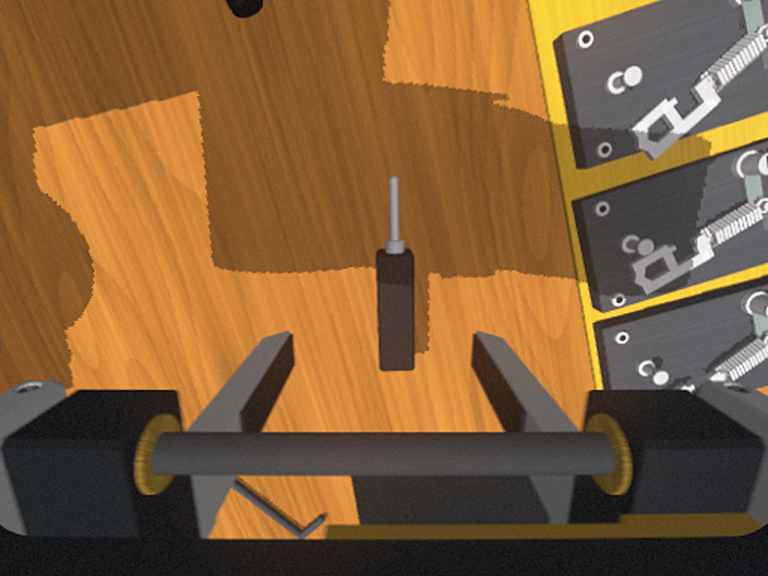

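The wrist view shows the puller pointing image-up: the handle top runs from (395,250) to (396,370) and the pin end is at (394,180). Both neighbouring clamps' posts and hooks are visible.

```bash
python3 - <<'E'
from h import *
w=load('w5.png');g=lambda u,v:(u/1.5,v/1.5)
im=w['image'];hs=cv2.cvtColor(im,cv2.COLOR_RGB2HSV)
m=((hs[...,2]<75)).astype(np.uint8);m[:150]=0;m[252:]=0;m[:,:240]=0;m[:,290:]=0
n,l,st,ce=cv2.connectedComponentsWithStats(m); i=1+st[1:,4].argmax();print(st[i],ce[i])
front=onz(w,g(395,251),.032);back=onz(w,g(396,369),.032);mid=(front+back)/2
print(front,back,np.linalg.norm(front-back),mid,'yaw',np.arctan2(*(front-back)[1::-1]))
tip=onz(w,g(394,180),.025);print('tip',tip,np.linalg.norm((tip-mid)[:2]),np.arctan2(*(tip-mid)[1::-1]))
print('pred tip px',proj(w,mid+np.array([np.cos(1.33)*.105,np.sin(1.33)*.105,-.03]))*1.5)
E
```

```text
[ 251  166   25   81 1277] [263.76429131 197.58653093]
[ 0.48439193 -0.06603311  0.032     ] [ 0.46181633 -0.16247419  0.032     ] 0.09904816077278938 [ 0.47310413 -0.11425365  0.032     ] yaw 1.3408498274511882
tip [ 0.4963485  -0.01462076  0.025     ] 0.10230842127981475 1.3415958653654032
pred tip px [394.64881762 177.12104964]
```

```bash
python3 - <<'E'
from h import *
t=load('t5.png');t0=load('top0.png')
print(proj(t,[.473,-.114,.032]),proj(t,[.484,-.066,.032]))
for c in(t0,t):
    hs=cv2.cvtColor(c['image'],cv2.COLOR_RGB2HSV)
    m=(hs[...,2]<60).astype(np.uint8);m[:195]=0;m[235:]=0;m[:,:270]=0;m[:,320:]=0
    n,l,st,ce=cv2.connectedComponentsWithStats(m); print([(a.tolist(),b.round(1)) for a,b in zip(st[1:],ce[1:]) if a[4]>30])
E
```

```text
[302.51795263 222.66960582] [286.83329335 220.56246219]
[([283, 205, 31, 14, 281], array([297.8, 211.5]))]
[([283, 195, 4, 16, 37], array([284.2, 201.2])), ([293, 208, 27, 14, 211], array([306.6, 214.5])), ([278, 221, 42, 14, 280], array([298.3, 228. ]))]
```

```bash
python3 - <<'E'
from h import *
w=load('w5.png');t=load('top0.png');g=lambda u,v:(u/1.5,v/1.5);f=lambda u,v:(130+u/3.4,100+v/3.4)
for a,b in(((630,77),(433,226)),((644,247),(557,215)),((659,377),(673,202))):
    print(onz(w,g(*a),.0465).round(4),onz(t,f(*b),.0465).round(4),tri(w,g(*a),t,f(*b)))
print('base corner c2',onz(w,g(557,38),.024),onz(w,g(577,167),.024)); print(onz(t,f(393,270),.024),onz(t,f(490,256),.024))
cv2.imwrite('pics/t5z.png',cv2.resize(load('t5.png')['image'][150:290,230:400,::-1],None,fx=4,fy=4,interpolation=cv2.INTER_CUBIC))
E
```

```text
[0.6637 0.0114 0.0465] [0.6634 0.0103 0.0465] (array([0.66258978, 0.01079971, 0.04865151]), np.float64(0.0008820843076879486))
[ 0.6632 -0.1055  0.0465] [ 0.6638 -0.1066  0.0465] (array([ 0.66491078, -0.10671858,  0.04339506]), np.float64(0.0006835959850751036))
[ 0.667  -0.2148  0.0465] [ 0.6668 -0.217   0.0465] (array([ 0.66841557, -0.21736628,  0.04322821]), np.float64(0.001392195219768972))
base corner c2 [0.62981337 0.05091969 0.024     ] [ 0.63237119 -0.03879295  0.024     ]
[0.63044292 0.0514585  0.024     ] [ 0.63591154 -0.04145712  0.024     ]
```

View pics/t5z.png

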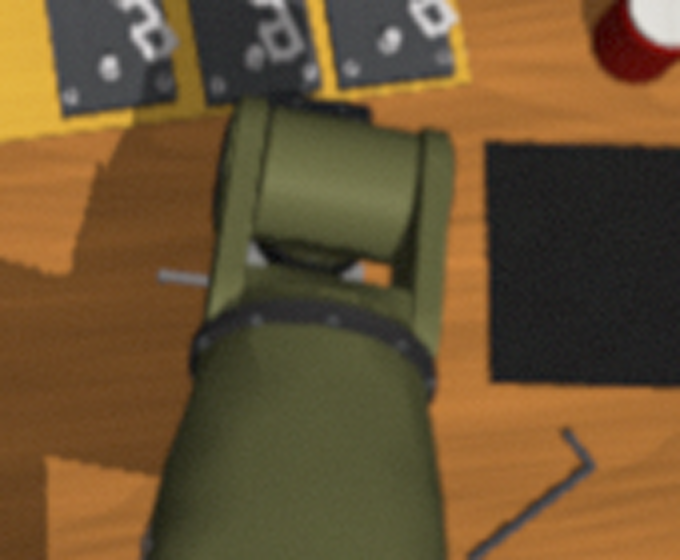

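Clamp posts agree within 2 mm between the cameras, but the puller's tip moved between pictures, so it was knocked and the wrist measurement is the current one. I'll grasp the puller now.

Emit:
servo_tool([
  [0,0.5,-2.3,-4,1],
  [0,0.5,-2.3,-9,1],
  [0,0.5,-2.3,-13,1],
  [0,0.5,-2.3,-15.1,1],
  [0,0.5,-2.3,-15.1,1],
  [0.6,0.5,-2.3,-15.1,1],
  [1,0.5,-2.3,-15.1,1],
  [1,0.5,-2.3,-15.1,1],
  [1,0.5,-2.3,-15.1,1],
  [1,0.5,-2.3,-15.1,1],
  [1,0.5,-2.3,-15.1,1],
], squeeze=50)

```text
time_s: 13.1
ee_pos: [0.473, -0.1132, 0.2067]
eef_rot: [3.142, -0.0, 1.344]
force: [-0.0, 0.0, 1.5]
grip_width: 0.0372
grip_force: 0.0
```

Emit:
servo_tool([
  [1,0,0,0,0],
  [1,0,0,0,0],
  [1,0,0,0,0],
  [1,0,0,0,0],
  [1,0,0,6,0],
  [1,0,0,12,0],
  [1,0,0,12,0],
])

```text
time_s: 13.98
ee_pos: [0.4734, -0.1133, 0.3305]
eef_rot: [3.134, 0.001, 1.345]
force: [-0.8, -0.2, -2.2]
grip_width: 0.0296
grip_force: 50.0
```

```bash
python3 - <<'E'
from h import *
c=cam('wrist'); save(c,'w6.png',s=1.5);o=ctrl.get_obs();print(o['ee_pos'],o['eef_rot'],o['grip_width'],o['force'])
E
```

```text
[ 0.47295472 -0.11318185  0.32775231] [3.13865934e+00 2.18336967e-04 1.34443058e+00] 0.030059567683056256 [ 0.14736229  0.16544149 -2.1255005 ]
```

View pics/w6.png

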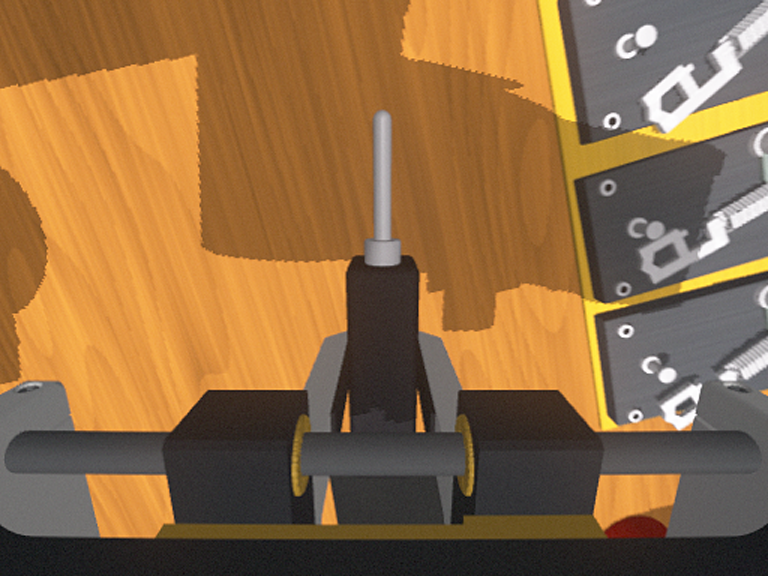

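The puller is held straight, with the pin's bend at (382,112) and the shank vertical in the image. I'll locate the pin in the tool frame and measure all the plates in this view.

```bash
cat >> h.py <<'E'
def tool(c,uv,dz,o):   # pixel -> tool-frame (along tool x, along tool y, yaw-only) on plane TCP+dz
    p=onz(c,uv,o['ee_pos'][2]+dz)-o['ee_pos']; y=o['eef_rot'][2]
    return np.array([p[0]*np.cos(y)+p[1]*np.sin(y), -p[0]*np.sin(y)+p[1]*np.cos(y)])  # fwd, left
E
python3 - <<'E'
from h import *
o=ctrl.get_obs();w=load('w6.png');g=lambda u,v:(u/1.5,v/1.5)
for z in(-.1805,-.178): print(z,tool(w,g(382,112),z,o),tool(w,g(382,240),z,o))
E
```

```text
-0.1805 [ 0.10390513 -0.00152914] [ 0.05562008 -0.00155449]
-0.178 [ 0.10347487 -0.0015108 ] [ 0.05593324 -0.00153575]
```

Emit:
servo_tool([
  [1,1,2,0,-10],
  [1,2,4,0,-20],
  [1,3,6,0,-30],
  [1,4,8,0,-40],
  [1,5,10,-1,-50],
  [1,6,12,-2,-60],
  [1,6.5,13.3,-3,-70],
  [1,6.5,13.3,-3.5,-75],
  [1,6.5,13.3,-3.5,-75],
  [1,6.5,13.3,-3.5,-75],
])

```text
time_s: 15.28
ee_pos: [0.5379, 0.0196, 0.2909]
eef_rot: [-3.142, 0.001, 0.037]
force: [0.2, 0.4, -0.9]
grip_width: 0.0299
grip_force: 50.0
```

```bash
python3 - <<'E'
from h import *
c=cam('wrist'); save(c,'w7.png',crop=(120,0,500,190),s=2.1);o=ctrl.get_obs();print(o['ee_pos'],o['eef_rot'],o['grip_width'],o['qpos'])
E
```

```text
[0.53792464 0.01962505 0.29124282] [-3.14152652e+00  6.98778874e-04  3.68868477e-02] 0.029769024799479807 [-3.15822282e-02  3.95973469e-01  1.67338214e+00  2.06813769e-05
  1.07293871e+00  1.50231739e+00]
```

View pics/w7.png

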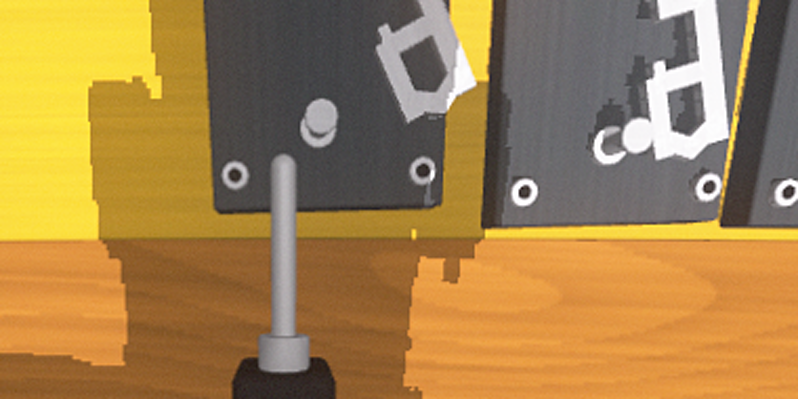

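This view shows clamp 2's post head at (321,114) with its pull hole at about (424,68), and clamp 3's post head at (637,134) with its hole at about (688,102). The puller's bend is at (283,158). From here I'll find the holes as inner contours of the bright plates.

```bash
cat >> h.py <<'E'
def holes(c,roi=(100,0,512,200),zp=.0375,thr=(100,115,130,150,170)):
    """inner contours of bright grey plates -> world centroid, area mm2, long axis"""
    x0,y0,x1,y1=roi; im=cv2.resize(c['image'][y0:y1,x0:x1],None,fx=4,fy=4,interpolation=cv2.INTER_CUBIC)
    hs=cv2.cvtColor(im,cv2.COLOR_RGB2HSV); out=[]
    for th in thr:
        m=((hs[...,2]>th)&(hs[...,1]<60)).astype(np.uint8)
        cs,h=cv2.findContours(m,cv2.RETR_CCOMP,cv2.CHAIN_APPROX_NONE)
        for k,q in enumerate(cs):
            if h[0][k][3]<0 or len(q)<60: continue
            pts=np.array([onz(c,((u+.5)/4-.5+x0,(v+.5)/4-.5+y0),zp)[:2] for u,v in q[::2,0]])
            A=cv2.contourArea((pts*1000).astype(np.float32))
            if 120<A<450:
                mm=cv2.moments((pts*1000).astype(np.float32)); ce=np.array([mm['m10'],mm['m01']])/mm['m00']/1000
                out.append((th,ce,A,proj(c,[*ce,zp])))
    return out
E
python3 - <<'E'
from h import *
w=load('w7.png');f=lambda u,v:(120+u/2.1,v/2.1)
for a in holes(w): print(a[0],a[1].round(4),round(a[2]),((a[3]-[120,0])*2.1).round())
for n,p,z in(('post2',(321,112),.0465),('post3',(637,133),.0465),('bend',(283,157),.291-.178),('c2 edge',(442,105),.0375),('c2 Vtip',(437,96),.0375),('c3 edge',(691,157),.0375)): print(n,onz(w,f(*p),z).round(4))
print('base c2',[onz(w,f(*p),.024).round(4) for p in((213,210),(440,206),(490,227),(720,219))])
E
```

```text
100 [ 0.6837 -0.1072] 122 [636.  85.]
100 [ 0.6865 -0.026 ] 200 [423.  65.]
115 [ 0.6762 -0.1291] 146 [689. 110.]
115 [ 0.6865 -0.0261] 211 [424.  65.]
130 [ 0.6765 -0.1278] 196 [686. 109.]
130 [ 0.6866 -0.0261] 220 [424.  65.]
150 [ 0.6765 -0.1279] 205 [686. 108.]
150 [ 0.6866 -0.0261] 232 [424.  65.]
170 [ 0.6765 -0.1278] 212 [686. 108.]
170 [ 0.6867 -0.0261] 247 [424.  65.]
post2 [0.6669 0.0117 0.0465]
post3 [ 0.6649 -0.1055  0.0465]
bend [0.6397 0.0246 0.113 ]
c2 edge [ 0.6734 -0.0344  0.0375]
c2 Vtip [ 0.6764 -0.0322  0.0375]
c3 edge [ 0.6596 -0.1336  0.0375]
base c2 [array([0.6334, 0.0535, 0.024 ]), array([ 0.6387, -0.0411,  0.024 ]), array([ 0.6312, -0.0631,  0.024 ]), array([ 0.6388, -0.1605,  0.024 ])]
```

```bash
python3 - <<'E'
from h import *
w=load('w5.png')
for a in holes(w,roi=(380,0,512,280),thr=(100,120,140,160)): print(a[0],a[1].round(4),round(a[2]),(a[3]*1.5).round())
c=cam('wrist');o=ctrl.get_obs();print(o['ee_pos'],o['eef_rot'])
for a in holes(c,thr=(130,150)): print(a[0],a[1].round(4),round(a[2]))
g=cv2.cvtColor(c['image'],cv2.COLOR_RGB2GRAY).astype(int)
print(g[68:90:1,255]); print(g[110,240:272]); print(g[85,240:272]); print(g[150:185:2,235])
E
```

```text
100 [ 0.6761 -0.1275] 203 [656. 269.]
100 [ 0.6853 -0.0267] 155 [658. 130.]
100 [0.6638 0.0037] 143 [623.  92.]
120 [ 0.6762 -0.1275] 228 [656. 269.]
120 [ 0.6857 -0.0266] 186 [658. 130.]
140 [ 0.6763 -0.1275] 254 [656. 269.]
140 [ 0.686  -0.0264] 217 [659. 129.]
[0.53794421 0.01962432 0.29146379] [-3.14155394e+00  2.59775708e-04  3.64973405e-02]
130 [ 0.6765 -0.1278] 196
130 [ 0.6866 -0.0261] 221
150 [ 0.6765 -0.1278] 205
150 [ 0.6866 -0.0261] 232
[ 68  71  75  66  65 116 158 163 170 173 183 184 185 184 187 183 188 187
 184 184 187 185]
[135 135 139 136 134 139 139 137 132 119 122 141 153 168 177 182 182 172
 159 149 132 135 132 136 139 133 133 133 133 136 136 137]
[ 75  76  73  75  75  74  72  75  79 111 126 143 151 169 182 187 183 177
 160 150 124  87  71  70  71  71  73  72  70  69  69  71]
[113 104  99  95  97  99 104 107  93  96 105  37  33  38  37  43  46  43]
```

```bash
python3 - <<'E'
from h import *
c=load('w7.png');o=ctrl.get_obs()
print('bend',tool(c,(254.6,72.5),-.178,o),'front L/R',tool(c,(235,171.5),-.1745,o),tool(c,(275,171.5),-.1745,o),'shank back',tool(c,(254.6,150),-.178,o))
g=cv2.cvtColor(c['image'],cv2.COLOR_RGB2GRAY)
for z,r,mn,mx in((.0465,(200,30,460,90),6,12),):
    x0,y0,x1,y1=r;im=cv2.resize(g[y0:y1,x0:x1],None,fx=4,fy=4,interpolation=cv2.INTER_CUBIC)
    h=cv2.HoughCircles(cv2.GaussianBlur(im,(5,5),1),cv2.HOUGH_GRADIENT,1.5,40,param1=120,param2=22,minRadius=4*mn,maxRadius=4*mx)
    for u,v,rr in h[0][:8]:
        p=((u+.5)/4-.5+x0,(v+.5)/4-.5+y0); q=onz(c,p,z); print(q.round(4),rr/4,((np.array(p)-[120,0])*2.1).round(), np.linalg.norm(onz(c,(p[0]+rr/4,p[1]),z)-q).round(4))
E
```

```text
bend [0.10293877 0.00131342] front L/R [0.04902149 0.01267106] [ 0.0490517  -0.01063949] shank back [0.06112397 0.00126447]
[0.6447 0.0431 0.0465] 6.15 [234. 174.] 0.0048
[ 0.6597 -0.0955  0.0465] 7.8375 [608. 147.] 0.0062
[ 0.6637 -0.1054  0.0465] 7.1625 [636. 137.] 0.0056
[0.6655 0.013  0.0465] 9.225 [317. 116.] 0.0071
[ 0.6488 -0.0276  0.0465] 6.7125 [424. 170.] 0.0053
[ 0.676  -0.0289  0.0465] 10.9125 [435.  89.] 0.0083
[0.6478 0.0256 0.0465] 6.225 [281. 167.] 0.0049
[ 0.6831 -0.0271  0.0465] 11.3625 [431.  67.] 0.0086
```

Emit:
servo_tool([
  [1,2.3,-2.5,0,0],
  [1,4.6,-5.1,0,0],
  [1,4.6,-5.1,-1.5,0],
  [1,4.6,-5.1,-3,0],
  [1,4.6,-5.1,-3.6,0],
  [1,4.6,-5.1,-3.6,0],
])

```text
time_s: 16.12
ee_pos: [0.5838, -0.0308, 0.2553]
eef_rot: [-3.141, 0.001, 0.036]
force: [0.2, 0.6, -2.5]
grip_width: 0.0297
grip_force: 50.0
```

```bash
python3 - <<'E'
from h import *
c=cam('wrist'); save(c,'w8.png',crop=(170,20,350,170),s=4);o=ctrl.get_obs();print(o['ee_pos'],o['force'])
E
```

```text
[ 0.58393555 -0.03086587  0.25581488] [-0.66606603  0.2887679  -1.6290171 ]
```

View pics/w8.png

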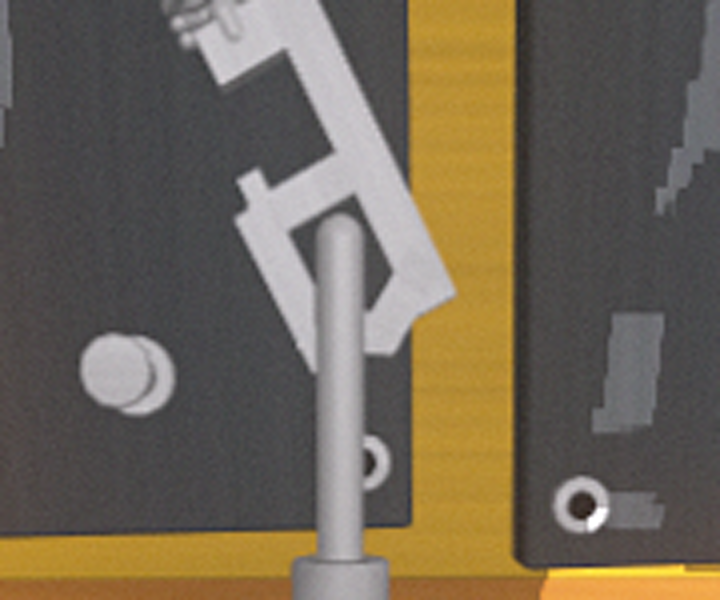

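The pin's bend at (341,222) lies over the pull hole, which spans about (290,195) to (393,310). The post head is at (118,370). I'll project the pin's foot onto the plate level to check.

```bash
python3 - <<'E'
from h import *
c=load('w8.png');o=ctrl.get_obs();t=lambda u,v:(170+u/4,20+v/4)
b=tool(c,t(341,214),-.178,o);print('bend',b)
y=o['eef_rot'][2]
for f in(b[0]-.003,.102,.104):
    l=b[1];P=o['ee_pos']+[f*np.cos(y)-l*np.sin(y),f*np.sin(y)+l*np.cos(y),0];P[2]=.0375
    print(f,P.round(4),((proj(c,P)-[170,20])*4).round())
for a in holes(c,roi=(200,40,300,130)): print(a[0],a[1].round(4),round(a[2]))
print('hole pix',onz(c,t(345,255),.0375).round(4),'post',onz(c,t(118,370),.0465).round(4),'stud side of plate', onz(c,t(225,85),.0375).round(4),onz(c,t(290,50),.0375).round(4), 'spine outer', onz(c,t(455,293),.0375).round(4),onz(c,t(322,5),.0375).round(4),'lip',onz(c,t(242,180),.0375).round(4),onz(c,t(312,370),.0375))
E
```

```text
bend [0.10243015 0.00097478]
0.09943015041611249 [ 0.6833 -0.0263  0.0375] [341. 277.]
0.102 [ 0.6858 -0.0262  0.0375] [341. 261.]
0.104 [ 0.6878 -0.0261  0.0375] [341. 249.]
hole pix [ 0.6868 -0.027   0.0375] post [0.666  0.0108 0.0465] stud side of plate [ 0.7127 -0.0059  0.0375] [ 0.7183 -0.0166  0.0375] spine outer [ 0.6814 -0.0464  0.0375] [ 0.7251 -0.0217  0.0375] lip [ 0.6981 -0.009   0.0375] [ 0.66759728 -0.02182782  0.0375    ]
```

Emit:
servo_tool([
  [1,0,0,-0.8,0],
  [1,0,0,-1.6,0],
  [1,0,0,-2.15,0],
  [1,0,0,-2.15,0],
  [1,0,0,-2.15,0],
])

```text
time_s: 16.8
ee_pos: [0.5841, -0.0312, 0.2343]
eef_rot: [3.142, -0.0, 0.035]
force: [0.3, -0.7, -1.5]
grip_width: 0.0297
grip_force: 50.0
```

The pin went in without force. Next I'll stretch along the spring's line.

Emit:
servo_tool([
  [1,-0.9,-0.5,0,0],
  [1,-1.8,-1,0,0],
  [1,-2.7,-1.5,0,0],
  [1,-3.3,-1.9,0,0],
  [1,-3.6,-2.1,0,0],
  [1,-3.6,-2.1,0,0],
  [1,-3.6,-2.1,0,0],
])

```text
time_s: 17.68
ee_pos: [0.548, -0.0522, 0.2347]
eef_rot: [-3.141, -0.003, 0.036]
force: [7.1, 3.6, -2.7]
grip_width: 0.0298
grip_force: 50.0
```

```bash
cat >> h.py <<'E'
def favg(n=8):
    f=[]
    for i in range(n): ctrl.camera('wrist'); f.append(ctrl.get_obs()['force'])
    return np.mean(f,0),np.std(f,0)/np.sqrt(n)
def rep(S,P,off,s0=.0255):
    """S stud, P post (xy), off = pin minus TCP"""
    c=cam('wrist');o=ctrl.get_obs();pin=o['ee_pos'][:2]+off; f,e=favg(4); v=S-pin;r=np.linalg.norm(v)
    print('tcp',o['ee_pos'].round(4),'yaw',o['eef_rot'][2].round(3),'pin',pin.round(4),'seat r',(r-s0).round(4),'phi',np.degrees(np.arctan2(v[1],v[0])).round(1),'F',f.round(2),'Fr',round(float(f[:2]@v/r),2),'w',o['grip_width'].round(4))
    return c,o
E
python3 - <<'E'
from h import *
P=np.array([.666,.0108]);S=P+.095*np.array([np.cos(.05),np.sin(.05)])
c,o=rep(S,P,np.array([.1019,.0047]))
b=None
save(c,'w9.png')
for a in holes(c,roi=(170,40,330,190)): print(a[0],a[1].round(4),round(a[2]))
E
```

```text
Traceback (most recent call last):
  File "h.py", line 56, in rep
    print('tcp',o['ee_pos'].round(4),'yaw',o['eef_rot'][2].round(3),'pin',pin.round(4),'seat r',(r-s0).round(4),'phi',np.degrees(np.arctan2(v[1],v[0])).round(1),'F',f.round(2),'Fr',round(float(f[:2]@v/r),2),'w',o['grip_width'].round(4))
                                                                                                                                                                                                                   ^^^^^^^^^^^^^^^^^^^^^
AttributeError: 'float' object has no attribute 'round'
```

```bash
sed -i "s/o\['grip_width'\].round(4)/o['grip_width']/" h.py
python3 - <<'E'
from h import *
P=np.array([.666,.0108]);S=P+.095*np.array([np.cos(.05),np.sin(.05)])
c,o=rep(S,P,np.array([.1019,.0047])); save(c,'w9.png')
E
```

```text
tcp [ 0.548  -0.0522  0.2347] yaw 0.036 pin [ 0.6499 -0.0475] seat r 0.1021 phi 29.6 F [ 7.42  3.7  -2.71] Fr 8.28 w 0.029489047043551472
```

Radial force is 8.3 N, so the seat is about 102 mm from the stud, exactly as wanted. Now I'll swing it into line.

Emit:
servo_tool([
  [1,-0.64,1.32,0,0],
  [1,-0.92,2.04,0,0],
  [1,-1.16,2.79,0,0],
  [1,-1.35,3.54,0,0],
  [1,-1.49,4.31,0,0],
  [1,-1.58,4.97,0,0],
  [1,-1.63,5.66,0,0],
  [1,-1.63,5.66,0,0],
  [1,-1.63,5.66,0,0],
])

```text
time_s: 19.3
ee_pos: [0.5319, 0.0041, 0.2348]
eef_rot: [3.141, -0.004, 0.035]
force: [9.1, 0.3, -3.6]
grip_width: 0.0297
grip_force: 50.0
```

```bash
python3 - <<'E'
from h import *
P=np.array([.666,.0108]);S=P+.095*np.array([np.cos(.05),np.sin(.05)])
c,o=rep(S,P,np.array([.1019,.0047])); save(c,'w10.png',crop=(190,20,330,160),s=4)
E
```

```text
tcp [0.5319 0.004  0.2348] yaw 0.035 pin [0.6338 0.0087] seat r 0.1018 phi 3.1 F [ 8.34  0.74 -2.98] Fr 8.37 w 0.029579049867814292
```

View pics/w10.png

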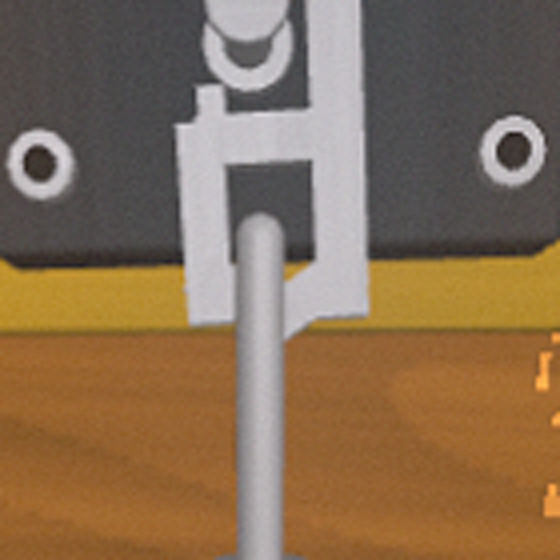

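The plate is in line, with the post head at (247,20) beyond the lip at (210,100) inside the slot's mouth. I'll let it draw back and free the pin.

Emit:
servo_tool([
  [1,0.4,0,0,0],
  [1,0.8,0.05,0,0],
  [1,1.2,0.05,0,0],
  [1,1.2,0.05,0,0],
  [1,1.2,0.05,0,0],
])

```text
time_s: 20.18
ee_pos: [0.5434, 0.0048, 0.2341]
eef_rot: [-3.142, 0.001, 0.035]
force: [-0.3, 0.4, -1.6]
grip_width: 0.0294
grip_force: 50.0
```

```bash
python3 - <<'E'
from h import *
P=np.array([.666,.0108]);S=P+.095*np.array([np.cos(.05),np.sin(.05)])
c,o=rep(S,P,np.array([.1019,.0047]))
E
```

```text
tcp [0.5434 0.0048 0.2341] yaw 0.035 pin [0.6453 0.0095] seat r 0.0902 phi 3.0 F [ 0.07 -0.06 -1.85] Fr 0.06 w 0.02951035925254103
```

Emit:
servo_tool([
  [1,0,0,2,0],
  [1,0,0,5.7,0],
  [1,-0.5,-4.5,5.7,0],
  [1,-0.5,-9,5.7,0],
  [1,-0.5,-9,5.7,0],
  [1,-0.5,-9,5.7,0],
])

```text
time_s: 21.18
ee_pos: [0.5386, -0.0848, 0.291]
eef_rot: [-3.141, 0.0, 0.035]
force: [-0.5, -0.0, -1.9]
grip_width: 0.0295
grip_force: 50.0
```

```bash
cat >> h.py <<'E'
def posts(c,roi):
    x0,y0,x1,y1=roi;g=cv2.cvtColor(c['image'],cv2.COLOR_RGB2GRAY)
    im=cv2.resize(g[y0:y1,x0:x1],None,fx=4,fy=4,interpolation=cv2.INTER_CUBIC)
    h=cv2.HoughCircles(cv2.GaussianBlur(im,(5,5),1),cv2.HOUGH_GRADIENT,1.5,30,param1=120,param2=20,minRadius=24,maxRadius=44)
    for u,v,r in ([] if h is None else h[0][:7]):
        p=((u+.5)/4-.5+x0,(v+.5)/4-.5+y0);q=onz(c,p,.0465)
        if .65<q[0]<.69: print('circ',q.round(4),round(r/4,2),np.round(p,1),np.linalg.norm(onz(c,(p[0]+r/4,p[1]),.0465)-q).round(4))
def pinoff(c,o):
    """bend of shank in image -> tool fwd/left of its edge and lateral centre"""
    g=cv2.cvtColor(c['image'],cv2.COLOR_RGB2GRAY).astype(int); row=g[125,225:285]; return row
E
python3 - <<'E'
from h import *
c=cam('wrist');save(c,'w11.png');o=ctrl.get_obs();print(o['ee_pos'],o['eef_rot'][2])
for a in holes(c,roi=(60,0,512,160),thr=(100,120,140,160,180)): print(a[0],a[1].round(4),round(a[2]),a[3].round())
posts(c,(60,20,480,110))
print('proj posts',[proj(c,p).round() for p in((.666,.0108,.0465),(.664,-.1055,.0465),(.667,-.2155,.0465))])
g=cv2.cvtColor(c['image'],cv2.COLOR_RGB2GRAY);print(g[62:90,255],g[105,244:268])
E
```

```text
[ 0.53869695 -0.08443001  0.29103451] 0.035965693452120195
100 [ 0.6875 -0.2325] 184 [449.  38.]
100 [ 0.6763 -0.1279] 202 [317.  47.]
120 [0.6471 0.0073] 200 [148.  80.]
120 [ 0.6872 -0.2525] 177 [473.  39.]
120 [ 0.6764 -0.128 ] 217 [317.  46.]
140 [0.6472 0.0073] 213 [148.  80.]
140 [ 0.6875 -0.2528] 201 [474.  39.]
140 [ 0.6765 -0.128 ] 228 [317.  46.]
160 [0.6472 0.0072] 224 [148.  80.]
160 [ 0.6875 -0.2528] 210 [474.  39.]
160 [ 0.6765 -0.128 ] 239 [317.  46.]
180 [0.6472 0.0072] 236 [148.  80.]
180 [ 0.6875 -0.2528] 217 [474.  39.]
180 [ 0.6766 -0.128 ] 254 [317.  46.]
circ [0.6662 0.0117 0.0465] 7.84 [136.3  50.9] 0.006
circ [ 0.6646 -0.1058  0.0465] 7.8 [289.3  58.8] 0.006
circ [ 0.6676 -0.2152  0.0465] 7.42 [429.9  61.1] 0.0058
circ [ 0.6634 -0.205   0.0465] 7.8 [416.1  66.3] 0.0061
proj posts [array([138.,  51.]), array([289.,  60.]), array([430.,  62.])]
[ 75  73  72  73  71  70  67  68  75  68  70 116 164 173 173 178 189 190
 189 190 187 192 190 189 188 189 190 186] [ 76  80  78  96  94 115 130 143 158 169 186 186 186 178 166 154 130 124
 124 130 127 134 130 134]
```

Clamp 2's hole now sits 20 mm in front of its post, so it is hooked. On to clamp 3, with its hole at (0.6765, −0.128) and post at (0.6645, −0.1057).

Emit:
servo_tool([
  [1,1.8,-2.4,0,0],
  [1,3.6,-4.8,0,0],
  [1,3.6,-4.8,-2,0],
  [1,3.6,-4.8,-3.6,0],
  [1,3.6,-4.8,-3.6,0],
  [1,3.6,-4.8,-4.6,0],
  [1,3.6,-4.8,-5.65,0],
  [1,3.6,-4.8,-5.65,0],
])

```text
time_s: 22.22
ee_pos: [0.5745, -0.133, 0.2338]
eef_rot: [-3.141, 0.001, 0.036]
force: [0.1, 0.6, -0.9]
grip_width: 0.0297
grip_force: 50.0
```

```bash
cat > r.py <<'E'
import sys
from h import *
px,py,th=map(float,sys.argv[1:4]);P=np.array([px,py]);S=P+.095*np.array([np.cos(th),np.sin(th)])
c,o=rep(S,P,np.array([.1019,.0047])); save(c,sys.argv[4]) if len(sys.argv)>4 else 0
E
python3 r.py .6645 -.1057 .06
```

```text
tcp [ 0.5747 -0.1331  0.2344] yaw 0.035 pin [ 0.6766 -0.1284] seat r 0.062 phi 18.9 F [ 0.18  0.08 -1.22] Fr 0.19 w 0.029977630151962347
```

Emit:
servo_tool([
  [1,-0.9,-0.3,0,0],
  [1,-1.8,-0.6,0,0],
  [1,-2.7,-0.9,0,0],
  [1,-3.4,-1.15,0,0],
  [1,-3.8,-1.27,0,0],
  [1,-3.8,-1.27,0,0],
  [1,-3.8,-1.27,0,0],
])

```text
time_s: 23.35
ee_pos: [0.5367, -0.1458, 0.2352]
eef_rot: [3.141, -0.003, 0.035]
force: [8.2, 2.7, -2.6]
grip_width: 0.0296
grip_force: 50.0
```

```bash
python3 r.py .6645 -.1057 .06
```

```text
tcp [ 0.5367 -0.1458  0.2352] yaw 0.036 pin [ 0.6386 -0.1411] seat r 0.102 phi 18.8 F [ 7.7   2.8  -2.66] Fr 8.19 w 0.029408179690121553
```

Emit:
servo_tool([
  [1,-0.15,0.5,0,0],
  [1,-0.3,1.03,0,0],
  [1,-0.4,1.5,0,0],
  [1,-0.49,1.9,0,0],
  [1,-0.55,2.3,0,0],
  [1,-0.6,2.67,0,0],
  [1,-0.63,3,0,0],
  [1,-0.66,3.35,0,0],
  [1,-0.66,3.35,0,0],
  [1,-0.66,3.35,0,0],
])

```text
time_s: 24.85
ee_pos: [0.5302, -0.1125, 0.2353]
eef_rot: [3.141, -0.003, 0.035]
force: [8.9, 0.7, -2.9]
grip_width: 0.0294
grip_force: 50.0
```

```bash
python3 r.py .6645 -.1057 .06 w12.png
```

```text
tcp [ 0.5302 -0.1125  0.2353] yaw 0.035 pin [ 0.6321 -0.1078] seat r 0.1019 phi 3.5 F [ 8.95  0.68 -3.15] Fr 8.98 w 0.029745208129566835
```

Emit:
servo_tool([
  [1,0.4,0,0,0],
  [1,0.8,0.05,0,0],
  [1,1.2,0.05,0,0],
  [1,1.2,0.05,0,0],
  [1,1.2,0.05,0,0],
])

```text
time_s: 25.72
ee_pos: [0.5418, -0.1119, 0.2345]
eef_rot: [-3.141, 0.001, 0.035]
force: [0.9, -0.2, -0.5]
grip_width: 0.0295
grip_force: 50.0
```

```bash
python3 r.py .6645 -.1057 .06
```

```text
tcp [ 0.5418 -0.1119  0.2346] yaw 0.035 pin [ 0.6437 -0.1072] seat r 0.0903 phi 3.5 F [-0.3  -0.18 -1.84] Fr -0.31 w 0.029373105023663134
```

Emit:
servo_tool([
  [1,0,0,2,0],
  [1,0,0,5.7,0],
  [1,-0.3,-4.5,5.7,0],
  [1,-0.3,-8.3,5.7,0],
  [1,-0.3,-8.3,5.7,0],
  [1,-0.3,-8.3,5.7,0],
])

```text
time_s: 26.72
ee_pos: [0.539, -0.1944, 0.2915]
eef_rot: [-3.141, 0.0, 0.035]
force: [-0.7, -0.0, -2.0]
grip_width: 0.0301
grip_force: 50.0
```

```bash
cat > v.py <<'E'
import sys
from h import *
c=cam('wrist');save(c,sys.argv[1]);o=ctrl.get_obs();print(o['ee_pos'],o['eef_rot'][2],o['grip_width'])
for a in holes(c,roi=(20,0,512,160),thr=(100,130,160)): print(a[0],a[1].round(4),round(a[2]),a[3].round())
posts(c,(20,20,500,110))
g=cv2.cvtColor(c['image'],cv2.COLOR_RGB2GRAY);print(g[68:78,255],g[105,244:268])
E
python3 v.py w13.png
```

```text
[ 0.53912128 -0.19407464  0.29153509] 0.03596438684599623 0.02964096290001446
100 [ 0.6457 -0.1083] 177 [156.  82.]
130 [ 0.6457 -0.1078] 207 [155.  82.]
160 [ 0.6457 -0.1078] 224 [155.  82.]
160 [ 0.6874 -0.2529] 208 [337.  33.]
circ [ 0.6685 -0.2159  0.0465] 7.84 [290.2  53.9] 0.006
circ [ 0.6645 -0.1063  0.0465] 7.88 [147.7  54.3] 0.0061
circ [ 0.6503 -0.2536  0.0465] 6.26 [336.3  81.3] 0.0049
[ 82  78  79  79  78 132 186 191 192 203] [139 137 137 138 136 135 146 165 173 190 206 210 212 202 186 174 150 138
 138 137 138 141 136 134]
```

Emit:
servo_tool([
  [1,2.3,-3.2,0,0],
  [1,4.6,-6.35,0,0],
  [1,4.6,-6.35,-2,0],
  [1,4.6,-6.35,-3.6,0],
  [1,4.6,-6.35,-3.6,0],
  [1,4.6,-6.35,-4.6,0],
  [1,4.6,-6.35,-5.7,0],
  [1,4.6,-6.35,-5.7,0],
])

```text
time_s: 27.78
ee_pos: [0.5849, -0.2581, 0.2336]
eef_rot: [-3.141, 0.001, 0.036]
force: [0.1, 0.4, -1.6]
grip_width: 0.0297
grip_force: 50.0
```

```bash
python3 r.py .668 -.2157 .06
```

```text
tcp [ 0.585  -0.2583  0.2343] yaw 0.035 pin [ 0.6869 -0.2536] seat r 0.062 phi 29.9 F [ 0.04 -0.06 -1.39] Fr 0.01 w 0.029636558712000508
```

Emit:
servo_tool([
  [1,-0.9,-0.5,0,0],
  [1,-1.8,-1,0,0],
  [1,-2.7,-1.5,0,0],
  [1,-3.2,-1.8,0,0],
  [1,-3.5,-1.96,0,0],
  [1,-3.5,-1.96,0,0],
  [1,-3.5,-1.96,0,0],
])

```text
time_s: 28.9
ee_pos: [0.5501, -0.2779, 0.235]
eef_rot: [3.142, -0.002, 0.036]
force: [8.1, 3.9, -1.4]
grip_width: 0.03
grip_force: 50.0
```

```bash
python3 r.py .668 -.2157 .06
```

```text
tcp [ 0.5501 -0.2779  0.235 ] yaw 0.036 pin [ 0.652  -0.2732] seat r 0.1021 phi 29.7 F [ 7.51  3.79 -1.89] Fr 8.41 w 0.029503745989801624
```

Emit:
servo_tool([
  [1,-0.35,0.7,0,0],
  [1,-0.66,1.34,0,0],
  [1,-0.94,2.06,0,0],
  [1,-1.18,2.81,0,0],
  [1,-1.37,3.56,0,0],
  [1,-1.51,4.33,0,0],
  [1,-1.6,4.99,0,0],
  [1,-1.65,5.56,0,0],
  [1,-1.65,5.56,0,0],
  [1,-1.65,5.56,0,0],
])

```text
time_s: 30.4
ee_pos: [0.5337, -0.2226, 0.2353]
eef_rot: [3.14, -0.003, 0.035]
force: [7.7, 0.3, -3.0]
grip_width: 0.0299
grip_force: 50.0
```

```bash
python3 r.py .668 -.2157 .06 w14.png
```

```text
tcp [ 0.5337 -0.2227  0.2353] yaw 0.035 pin [ 0.6356 -0.218 ] seat r 0.102 phi 3.6 F [ 8.88  0.4  -2.71] Fr 8.89 w 0.029343467765917355
```

Release, then lift and move over to clamp 1.

Emit:
servo_tool([
  [1,0.4,0,0,0],
  [1,0.8,0.05,0,0],
  [1,1.2,0.05,0,0],
  [1,1.2,0.05,0,0],
  [1,1.2,0.05,0,0],
])

```text
time_s: 31.28
ee_pos: [0.5452, -0.222, 0.2345]
eef_rot: [-3.141, 0.001, 0.035]
force: [-1.2, -0.5, -0.9]
grip_width: 0.0295
grip_force: 50.0
```

```bash
python3 r.py .668 -.2157 .06
```

```text
tcp [ 0.5453 -0.222   0.2346] yaw 0.035 pin [ 0.6472 -0.2173] seat r 0.0904 phi 3.6 F [-0.04 -0.09 -1.36] Fr -0.05 w 0.029523573305918586
```

Emit:
servo_tool([
  [1,0,0,2,0],
  [1,0,0,5.7,0],
  [1,0,4,5.7,0],
  [1,0,4,5.7,0],
  [1,0,4,5.7,0],
])

```text
time_s: 32.15
ee_pos: [0.5456, -0.182, 0.2915]
eef_rot: [3.142, 0.0, 0.036]
force: [0.4, 0.3, -1.6]
grip_width: 0.0298
grip_force: 50.0
```

```bash
python3 v.py w15.png
```

```text
[ 0.54557035 -0.18234334  0.29146003] 0.03519027218713555 0.029575787653232048
100 [ 0.6457 -0.1083] 179 [171.  91.]
130 [ 0.6497 -0.2187] 204 [305.  91.]
130 [ 0.6457 -0.108 ] 206 [171.  91.]
130 [0.6472 0.0069] 189 [33. 85.]
160 [ 0.6457 -0.1079] 225 [171.  91.]
160 [ 0.6498 -0.2187] 220 [305.  91.]
160 [0.6473 0.0069] 201 [33. 85.]
circ [ 0.6685 -0.216   0.0465] 7.84 [305.6  64.1] 0.0061
circ [ 0.6643 -0.1064  0.0465] 8.29 [164.2  64.4] 0.0065
circ [ 0.6508 -0.2527  0.0465] 6.19 [349.8  90.3] 0.0049
[ 80  81  79  80  75 135 181 186 191 198] [155 154 156 158 149 137 142 159 170 188 203 205 206 198 184 171 140  97
  84  84  83  83  82  83]
```

All three are hooked. Now to clamp 1.

Emit:
servo_tool([
  [1,0,6,1,0],
  [1,0,12,1,0],
  [1,0,18,1,0],
  [1,0,24,1,0],
  [1,-0.3,30,1,0],
  [1,-0.6,36,0,0],
  [1,-0.6,41.7,0,0],
  [1,-0.6,41.7,0,0],
  [1,-0.6,41.7,0,0],
])

```text
time_s: 33.33
ee_pos: [0.5399, 0.2344, 0.2913]
eef_rot: [3.141, 0.001, 0.035]
force: [-0.1, -0.2, -0.8]
grip_width: 0.0293
grip_force: 50.0
```

```bash
python3 v.py w16.png; python3 -c "
from h import *
t=load('top0.png');print(onz(t,(130+202/3.4,100+252/3.4),.0465),onz(t,(130+240/3.4,100+224/3.4),.0375))"
```

```text
[0.53996987 0.23396459 0.29144808] 0.03415739617331459 0.02958238979859417
100 [0.6829 0.1931] 201 [315.  39.]
130 [0.683 0.193] 221 [315.  39.]
160 [0.683 0.193] 240 [315.  39.]
circ [0.659  0.2322 0.0465] 7.39 [264.3  67.4] 0.0057
circ [0.6781 0.1933 0.0465] 9.08 [316.4  42.3] 0.0069
circ [0.6841 0.2917 0.0465] 10.35 [186.7  28.4] 0.0078
[ 65  64  72  80  88 122 159 162 167 174] [ 69  72  69  68  71 108 123 138 150 162 177 183 178 172 161 152 125  85
  68  72  74  76  72  71]
[0.65769354 0.22772821 0.0465    ] [0.68476043 0.19195776 0.0375    ]
```

Emit:
servo_tool([
  [1,0,3,0,0],
  [1,0,3,0,0],
  [1,0,3,0,0],
])

```text
time_s: 33.75
ee_pos: [0.5399, 0.2639, 0.2916]
eef_rot: [3.141, 0.0, 0.034]
force: [0.3, -0.3, -1.3]
grip_width: 0.0297
grip_force: 50.0
```

```bash
python3 v.py w17.png; python3 -c "
from h import *
c=load('w17.png');o=ctrl.get_obs();save(c,'w17v.png',crop=(215,0,395,130),s=4)
p=proj(c,[.659,.230,.0465]);print(((p-[215,0])*4).round(),((proj(c,[.683,.193,.0375])-[215,0])*4).round())"
```

```text
[0.53988151 0.26392748 0.2916406 ] 0.03416327085702231 0.02955602782366183
100 [0.6825 0.1937] 179 [351.  41.]
130 [0.683  0.1934] 214 [351.  41.]
160 [0.6831 0.1933] 236 [351.  41.]
circ [0.655  0.2341 0.0465] 9.45 [299.2  74.6] 0.0074
circ [0.6785 0.1962 0.0465] 10.35 [350.9  43.4] 0.0079
circ [0.6597 0.231  0.0465] 10.35 [303.7  68.2] 0.0081
[ 66  72  68  66  65 108 159 164 165 170] [139 137 140 138 107 104 124 139 149 161 178 181 177 172 155 149 123  85
  66  72  74  68  73  70]
[359. 277.] [547. 163.]
```

View pics/w17v.png

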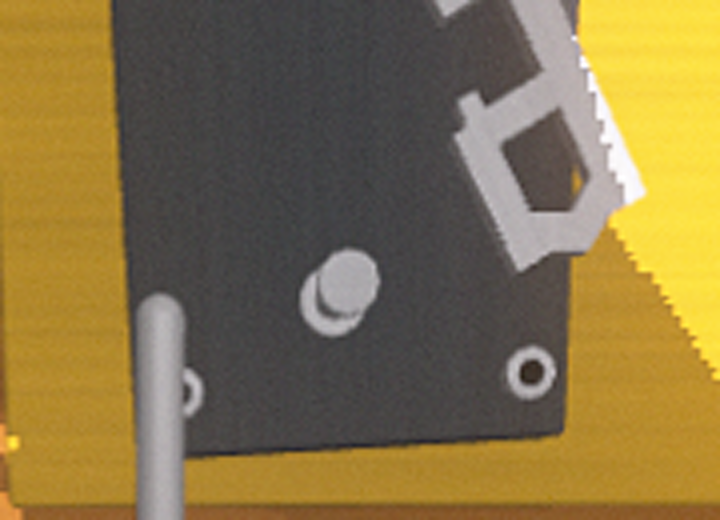

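Clamp 1's post head is at (348,282), its hole at (545,160), and the base's front edge runs from (185,457) to (560,433).

```bash
python3 - <<'E'
from h import *
c=load('w17.png');f=lambda u,v:(215+u/4-.4,v/4-.4)
print('post',onz(c,f(348,282),.0465),'baseplate',onz(c,f(333,305),.026))
a,b=onz(c,f(185,457),.024),onz(c,f(560,433),.024);print(a,b,np.arctan2(b[0]-a[0],a[1]-b[1]))
t=f(0,0)
c=load('w8.png');g=lambda u,v:(170+u/4-.4,20+v/4-.4)
a,b=onz(c,g(0,535),.024),onz(c,g(400,525),.024);print('c2',np.arctan2(b[0]-a[0],a[1]-b[1]))
E
```

```text
post [0.65825908 0.23246848 0.0465    ] baseplate [0.65758585 0.23210783 0.026     ]
[0.62541659 0.26241147 0.024     ] [0.6335867  0.17944371 0.024     ] 0.09815683970125179
c2 0.06074512320491993
```

Emit:
servo_tool([
  [1,2,-3.7,0,0],
  [1,4.1,-7.5,0,0],
  [1,4.1,-7.5,-2,0],
  [1,4.1,-7.5,-3.6,0],
  [1,4.1,-7.5,-3.6,0],
  [1,4.1,-7.5,-4.6,0],
  [1,4.1,-7.5,-5.7,0],
  [1,4.1,-7.5,-5.7,0],
])

```text
time_s: 34.8
ee_pos: [0.5804, 0.1903, 0.2337]
eef_rot: [3.141, 0.002, 0.036]
force: [-0.8, 0.0, -1.1]
grip_width: 0.0293
grip_force: 50.0
```

```bash
python3 r.py .6583 .2323 .098
```

```text
tcp [0.5805 0.1903 0.2343] yaw 0.036 pin [0.6824 0.195 ] seat r 0.059 phi 33.5 F [ 0.04  0.05 -1.18] Fr 0.07 w 0.029566547454696918
```

Emit:
servo_tool([
  [1,-0.9,-0.62,0,0],
  [1,-1.8,-1.24,0,0],
  [1,-2.7,-1.86,0,0],
  [1,-3.2,-2.2,0,0],
  [1,-3.53,-2.45,0,0],
  [1,-3.53,-2.45,0,0],
  [1,-3.53,-2.45,0,0],
])

```text
time_s: 35.92
ee_pos: [0.5453, 0.1657, 0.2353]
eef_rot: [-3.141, -0.003, 0.036]
force: [7.7, 4.6, -2.8]
grip_width: 0.0296
grip_force: 50.1
```

```bash
python3 r.py .6583 .2323 .098
```

```text
tcp [0.5453 0.1657 0.2353] yaw 0.036 pin [0.6472 0.1704] seat r 0.1019 phi 34.0 F [ 6.9   4.6  -2.93] Fr 8.3 w 0.029799715350824943
```

Emit:
servo_tool([
  [1,-0.37,0.55,0,0],
  [1,-0.7,1.13,0,0],
  [1,-0.96,1.63,0,0],
  [1,-1.18,2.14,0,0],
  [1,-1.57,3.18,0,0],
  [1,-1.86,4.25,0,0],
  [1,-2.03,5.13,0,0],
  [1,-2.09,5.5,0,0],
  [1,-2.13,5.88,0,0],
  [1,-2.13,5.88,0,0],
  [1,-2.13,5.88,0,0],
])

```text
time_s: 37.55
ee_pos: [0.5243, 0.2241, 0.2353]
eef_rot: [-3.141, -0.003, 0.035]
force: [8.2, 0.6, -3.3]
grip_width: 0.0297
grip_force: 50.0
```

```bash
python3 r.py .6583 .2323 .098 w18.png
```

```text
tcp [0.5243 0.2241 0.2353] yaw 0.035 pin [0.6262 0.2288] seat r 0.1018 phi 5.8 F [ 8.71  0.94 -3.16] Fr 8.76 w 0.029515376740239484
```

Emit:
servo_tool([
  [1,0.4,0.05,0,0],
  [1,0.8,0.1,0,0],
  [1,1.2,0.1,0,0],
  [1,1.2,0.1,0,0],
  [1,1.2,0.1,0,0],
])

```text
time_s: 38.42
ee_pos: [0.5356, 0.2254, 0.2345]
eef_rot: [3.141, 0.001, 0.035]
force: [0.2, 0.0, -1.6]
grip_width: 0.0296
grip_force: 50.0
```

```bash
python3 r.py .6583 .2323 .098
```

```text
tcp [0.5357 0.2254 0.2345] yaw 0.035 pin [0.6376 0.2301] seat r 0.0903 phi 5.7 F [ 0.39 -0.12 -1.96] Fr 0.37 w 0.02958837855224686
```

Emit:
servo_tool([
  [1,0,0,2,0],
  [1,0,0,5.7,0],
  [1,0,-5,5.7,0],
  [1,0,-10,5.7,0],
  [1,0,-10,5.7,0],
  [1,0,-10,5.7,0],
])

```text
time_s: 39.42
ee_pos: [0.536, 0.1257, 0.2917]
eef_rot: [-3.141, -0.0, 0.035]
force: [0.3, -0.3, -1.6]
grip_width: 0.0298
grip_force: 50.0
```

```bash
python3 v.py w19.png
```

```text
[0.53598147 0.12613517 0.2916691 ] 0.03595118013168519 0.02992569307084268
100 [0.6607 0.0233] 241 [388.  68.]
130 [0.6398 0.2272] 198 [137.  86.]
130 [0.6474 0.0082] 196 [403.  86.]
160 [0.6474 0.0083] 210 [403.  86.]
160 [0.6398 0.2273] 211 [137.  86.]
circ [0.6612 0.0193 0.0465] 10.76 [398.2  65.2] 0.0085
circ [0.6586 0.2304 0.0465] 9.52 [126.7  58.1] 0.0074
[138 142 144 142 141 147 156 163 166 172] [140 140 137 137 132 120 126 143 148 165 179 182 176 172 159 146 130 136
 140 135 142 139 139 144]
```

All four springs are hooked: holes sit about 19 mm in front of their posts, with lateral offsets below 3 mm. Next, the puller goes on the mat near its centre (0.47, −0.40).

Emit:
servo_tool([
  [1,-1,-6,1,0],
  [1,-2,-12,1,0],
  [1,-3,-18,1,0],
  [1,-4,-24,1,0],
  [1,-5,-30,1,0],
  [1,-6,-36,1,0],
  [1,-7,-42,1,0],
  [1,-8,-48,1,0],
  [1,-8.6,-52.6,-1,0],
  [1,-8.6,-52.6,-4,0],
  [1,-8.6,-52.6,-7,0],
  [1,-8.6,-52.6,-7.8,0],
  [1,-8.6,-52.6,-7.8,0],
  [1,-8.6,-52.6,-7.8,0],
])

```text
time_s: 41.22
ee_pos: [0.4505, -0.4005, 0.215]
eef_rot: [3.14, -0.001, 0.036]
force: [0.2, -0.1, -1.8]
grip_width: 0.0295
grip_force: 50.0
```

```bash
python3 - <<'E'
from h import *
f,e=favg(4);o=ctrl.get_obs();print(o['ee_pos'],f,o['eef_rot'])
c=cam('top');save(c,'t20.png');v=c['image'].max(2)
m=(cv2.cvtColor(c['image'],cv2.COLOR_RGB2HSV)[...,2]<50).astype(np.uint8)
print('mat corners px',[proj(c,p).round() for p in((.583,-.291,.003),(.556,-.538,.003))],'valve',)
E
```

```text
[ 0.45011159 -0.40056128  0.2144049 ] [ 0.16382036 -0.1835042  -1.66347315] [ 3.14078717e+00 -7.79173071e-04  3.54481506e-02]
mat corners px [array([351., 186.]), array([427., 187.])] valve
```

Lower 5 mm to touch, then release and rise.

Emit:
servo_tool([
  [1,0,0,-0.2,0],
  [1,0,0,-0.4,0],
  [1,0,0,-0.5,0],
  [1,0,0,-0.5,0],
])

```text
time_s: 41.98
ee_pos: [0.45, -0.4005, 0.2096]
eef_rot: [-3.142, -0.0, 0.035]
force: [-5.5, 5.1, 11.4]
grip_width: 0.0295
grip_force: 50.0
```

Emit:
servo_tool([
  [0.4,0,0,0,0],
  [0.3,0,0,0,0],
  [0.3,0,0,0,0],
  [0.3,0,0,0,0],
  [0.3,0,0,3,0],
  [0.3,0,0,8,0],
  [0.3,0,0,13,0],
  [0.3,0,0,15,0],
])

```text
time_s: 42.98
ee_pos: [0.45, -0.4005, 0.3619]
eef_rot: [3.139, -0.003, 0.035]
force: [-0.0, -0.7, 0.1]
grip_width: 0.0655
grip_force: 0.0
```

Emit:
servo_tool([
  [0.3,0.6,6,0,8],
  [0.3,1.2,12,0,16],
  [0.3,1.8,18,0,24],
  [0.3,2.4,24,0,32],
  [0.3,3,30,0,40],
  [0.5,3.6,36,0,48],
  [0.7,4.2,42,0,56],
  [0.7,4.8,48,0,64],
  [0.7,5.4,54,0,72],
  [0.7,6,60,0,80],
  [0.7,6.6,66,0,88],
  [0.7,7.2,72,0,96],
  [0.7,7.7,76.6,0,102],
  [0.7,7.7,76.6,0,102],
  [0.7,7.7,76.6,0,102],
  [0.7,7.7,76.6,0,102],
])

```text
time_s: 44.98
ee_pos: [0.5272, 0.3644, 0.3589]
eef_rot: [3.141, 0.0, 1.814]
force: [-0.1, 0.5, -0.3]
grip_width: 0.0283
grip_force: 0.0
```

```bash
python3 - <<'E'
from h import *
o=ctrl.get_obs();print(o['ee_pos'],o['eef_rot'],o['grip_width'],o['qpos'])
c=cam('top');save(c,'t21.png')
hs=cv2.cvtColor(c['image'],cv2.COLOR_RGB2HSV)
# puller: bright shank inside mat
r=c['image'][188:246,352:428];m=(r.max(2)>90).astype(np.uint8)
n,l,st,ce=cv2.connectedComponentsWithStats(m)
for a,b in zip(st[1:],ce[1:]):
    if a[4]>8: print(a,onz(c,(b[0]+352,b[1]+188),.025))
print(proj(c,[.55,-.397,.025]))
d=cv2.absdiff(c['image'],load('top0.png')['image']).max(2)
for n,p in(('oil',(.658,.43,.13)),('can',(.661,-.426,.1)),('anvil',(.58,.491,.045)),('drv',(.411,.192,.01))):
    u,v=proj(c,p).astype(int);print(n,d[v-8:v+8,u-8:u+8].mean())
E
```

```text
[0.52723255 0.36439584 0.35890679] [3.14145059e+00 3.56799880e-05 1.81382627e+00] 0.028291001671473123 [ 5.47631113e-01  5.39675355e-01  1.29159529e+00 -7.93216547e-05
  1.31019719e+00  3.04621602e-01]
[74  0  2 24 33] [ 0.51870181 -0.52158776  0.025     ]
[34  2  7 18 64] [ 0.52444033 -0.39849661  0.025     ]
[387.06199203 191.38239199]
oil 95.69140625
can 10.66796875
anvil 31.88671875
drv 18.15625
```

The puller lies on the mat (shank centre at (0.524, −0.398)). Next I'll descend onto the valve bar, grip it, and turn it back.

Emit:
servo_tool([
  [0.7,0,0.1,-4,0],
  [0.7,0,0.1,-7,0],
  [0.7,0,0.1,-8.1,0],
  [0.7,0,0.1,-8.1,0],
  [1,0,0.1,-8.1,0],
  [1,0,0.1,-8.1,0],
  [1,0,0.1,-8.1,0],
  [1,0,0.1,-8.1,0],
  [1,0,0.1,-8.1,0],
], squeeze=15)

```text
time_s: 46.15
ee_pos: [0.5269, 0.3666, 0.2788]
eef_rot: [3.141, -0.0, 1.816]
force: [-4.7, -1.7, 5.8]
grip_width: 0.0106
grip_force: 15.0
```

Emit:
servo_tool([
  [1,0,0,0,9],
  [1,0,0,0,18],
  [1,0,0,0,27],
  [1,0,0,0,36],
  [1,0,0,0,45],
  [1,0,0,0,54],
  [1,0,0,0,62],
  [1,0,0,0,68],
  [1,0,0,0,71],
  [1,0,0,0,74],
  [1,0,0,0,74],
  [1,0,0,0,74],
  [1,0,0,0,74],
])

```text
time_s: 47.78
ee_pos: [0.5265, 0.3657, 0.2787]
eef_rot: [-3.139, -0.003, 3.107]
force: [-13.9, -13.0, 14.1]
grip_width: 0.0111
grip_force: 15.0
```

```bash
python3 - <<'E'
from h import *
o=ctrl.get_obs();print(o['ee_pos'],o['eef_rot'],o['moment'],o['force'],o['grip_width'])
E
```

```text
[0.52654255 0.36573725 0.27871861] [-3.13858540e+00 -2.82431505e-03  3.10693862e+00] [-2.5545081   2.62080749 -0.19282834] [-13.8856605  -13.04503181  14.14328092] 0.011107664816680914
```

The handle is back past its initial angle and against the stop. Release and withdraw.

Emit:
servo_tool([
  [0.6,0,0,0,0],
  [0.6,0,0,0,0],
  [0.6,0,0,0,0],
  [0.6,0,0,2,0],
  [0.6,0,0,7,0],
  [0.6,0,0,12,0],
  [0.6,-5,-5,13,0],
  [0.6,-10,-10,13,0],
  [0.6,-14,-16,13,0],
  [0.6,-18,-22,13,0],
  [0.6,-18,-22,13,0],
  [0.6,-18,-22,13,0],
])

```text
time_s: 49.28
ee_pos: [0.346, 0.1453, 0.4094]
eef_rot: [3.141, 0.003, 3.106]
force: [0.9, 1.4, 0.3]
grip_width: 0.0378
grip_force: 0.0
```

```bash
python3 - <<'E'
from h import *
o=ctrl.get_obs();print(o['ee_pos'],o['force'])
c=cam('top');save(c,'t22.png')
g=c['image'];P=[.5265,.366,.078]
r=g[188:246,352:428];m=(r.max(2)>90).astype(np.uint8);n,l,st,ce=cv2.connectedComponentsWithStats(m)
print([onz(c,(b[0]+352,b[1]+188),.025).round(3) for a,b in zip(st[1:],ce[1:]) if a[4]>30])
# bar direction and clamp/valve similarity with the start
a=cv2.cvtColor(load('top0.png')['image'],cv2.COLOR_RGB2GRAY);b=cv2.cvtColor(g,cv2.COLOR_RGB2GRAY)
for n,(u,v,w) in dict(bar=(146,215,9),knobfar=(146,199,8),oil=(122,178,14),anvil=(107,206,14),can=(394,156,18),drv=(205,250,22)).items():
    T=a[v-w:v+w,u-w:u+w];R_=cv2.matchTemplate(b[v-w-6:v+w+6,u-w-6:u+w+6],T,cv2.TM_CCOEFF_NORMED);_,mx,_,l=cv2.minMaxLoc(R_);print(n,round(mx,3),l[0]-6,l[1]-6)
for (x,y) in((.6583,.232),(.666,.0112),(.6645,-.106),(.668,-.216)):
    print([(q[1].round(4),round(q[2])) for q in holes(c,roi=tuple(int(k) for k in (*(proj(c,[x-.02,y,.0375])-12),*(proj(c,[x-.02,y,.0375])+12))),thr=(110,140,170))][:2])
E
```

```text
[0.34601061 0.14533607 0.40935041] [0.86435455 1.3745335  0.26659321]
[array([ 0.52 , -0.522,  0.025]), array([ 0.524, -0.399,  0.025])]
bar 0.99 0 0
knobfar 0.997 0 0
oil 0.998 0 0
anvil 0.998 0 0
can 0.999 0 0
drv 0.515 -6 -4
[(array([0.6418, 0.2274]), 260)]
[(array([0.6483, 0.0072]), 273)]
[(array([ 0.6469, -0.1075]), 280)]
[(array([ 0.6509, -0.2193]), 286)]
```

```bash
python3 -c "
from h import *
print(ctrl.hand_in())"
```

```text
the job is handed in; nothing more can be done
None
```

I handed the job in: the valve was shut and the vent pressed, all four springs present are hooked on their own posts, the valve is fully open again, and the puller is on the mat. The final top view shows the oil, can, anvil and far knob undisturbed. The arm hid the driver there, so I could not recheck it, and I did not recheck the near knob.

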